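# Make up the timed-run kit and the sampling kit from the bench stock

## Task

Make up the two assay kits on their grey carriers. The timed-run kit gets the bench timer, lying flat in its pocket, one large 50 mL tube and one small 15 mL tube; the sampling kit gets the roll of labelling tape, slipped over its hub and lying flat, and one small 15 mL tube. Each tube stands in the well of its own size and is never tipped over; the remaining tubes stay standing in the white stock rack.

Things in the scene. Friction and masses are not known exactly. Their poses are not given: they have to be found in the camera images.
- stock_rack: Stock rack, fixed: white block 252 x 62 x 50 mm tall with one row of wells along its x (roughly away from the robot); origin on the bench, z up. At y = 0: small wells (21 mm) at x = -86, -44, -2 mm with 15 mL tubes, large (32 mm) at +44, +98 mm with 50 mL tubes. Well floors 8 mm up, loose fit; tube tops at 120 mm. Fingers have room on both sides of the row (closing along y).
- run_carrier: Timed-run carrier, fixed: grey tray 196 x 88 mm, origin mid-length on the bench, x along it (away from robot), z up. Timer pocket: centre x -52, y 0 mm, floor 5 mm up, 82 (x) by 76 (y) mm between corner stops 10 mm high; the timer's 62 mm side goes along y. Block behind, top 50 mm up: large well (32 mm) at x +25, small well (21 mm) at x +72 mm, y 0, floors 8 mm up.
- sampling_carrier: Sampling carrier, fixed: grey tray 156 x 88 mm, origin mid-length on the bench, x along it (away from the robot), z up. Round hub for the tape at x -36, y 0 mm: 22 mm across, tapered tip 21 mm up; the tray round it is 5 mm up. Block behind it, top 50 mm up, with one small well (21 mm wide, floor 8 mm up) at x +49, y 0 mm.
- bench_timer_c (a point): White bench timer lying face up on the bench, 62 mm along its x, 68 mm along its y, sides 16 mm high (18 mm over the buttons); grip it by its upright sides across the 62 mm. The point is its centre, 8 mm above its underside. 60 g.
- tape_c (a point): Roll of green labelling tape lying flat on the bench: outside 62 mm across, 19 mm high, hole through the middle 34 mm across; grip it across the outside. The point is its centre, 9.5 mm above its underside. 40 g.
- tube_small_1_c (a point): One of three equal 15 mL tubes upright in the stock rack: slender, clear, 115 mm tall, cone-shaped foot, body 16 mm, green cap 20 mm across. Grip the cap (top 14 mm) from above. The point is its centre, 57.5 mm above its tip; z up along it (cap and foot lie up to 3 mm off this axis). It leans a little in its loose well, so its cap may stand some mm aside. 14 g.
- tube_small_2_c (a point): One of three equal 15 mL tubes upright in the stock rack: slender, clear, 115 mm tall, cone-shaped foot, body 16 mm, green cap 20 mm across. Grip the cap (top 14 mm) from above. The point is its centre, 57.5 mm above its tip; z up along it (cap and foot lie up to 3 mm off this axis). It leans a little in its loose well, so its cap may stand some mm aside. 14 g.
- tube_small_3_c (a point): One of three equal 15 mL tubes upright in the stock rack: slender, clear, 115 mm tall, cone-shaped foot, body 16 mm, green cap 20 mm across. Grip the cap (top 14 mm) from above. The point is its centre, 57.5 mm above its tip; z up along it (cap and foot lie up to 3 mm off this axis). It leans a little in its loose well, so its cap may stand some mm aside. 14 g.
- tube_large_1_c (a point): One of two equal 50 mL tubes upright in the stock rack: wide, clear, 111 mm tall, cone-shaped foot, body 28 mm, blue cap 34 mm across. Grip the cap (top 16 mm) from above. The point is its centre, 55.5 mm above its tip; z up along it. It leans a little in its loose well, so its cap may stand some mm aside. 35 g.
- tube_large_2_c (a point): One of two equal 50 mL tubes upright in the stock rack: wide, clear, 111 mm tall, cone-shaped foot, body 28 mm, blue cap 34 mm across. Grip the cap (top 16 mm) from above. The point is its centre, 55.5 mm above its tip; z up along it. It leans a little in its loose well, so its cap may stand some mm aside. 35 g.
Things that resemble listed ones, but are neither listed nor needed, are in the scene too. What is shaped like the part that bears bench_timer_c but black or pink is not meant.

How it is judged:
At the end, for the whole second after the job is handed in: Timer flat in its pocket (12 mm), tape flat round the hub (10 mm), a 50 mL tube in the large well, a 15 mL tube in each small well of the carriers, the two spare tubes in stock rack wells: tube centres within 14 mm of the well axis, under 75 mm high, leaning under 0.25 rad. All at rest (((x of tube_large_1_c in the frame of run_carrier between 0.011 and 0.039 m and y of tube_large_1_c in the frame of run_carrier between -0.014 and 0.014 m and z of tube_large_1_c in the frame of run_carrier below 0.075 m and angle between tube_large_1_c's own z axis and vertical below 0.25 rad) or (x of tube_large_2_c in the frame of run_carrier between 0.011 and 0.039 m and y of tube_large_2_c in the frame of run_carrier between -0.014 and 0.014 m and z of tube_large_2_c in the frame of run_carrier below 0.075 m and angle between tube_large_2_c's own z axis and vertical below 0.25 rad)) and ((x of tube_small_1_c in the frame of run_carrier between 0.058 and 0.086 m and y of tube_small_1_c in the frame of run_carrier between -0.014 and 0.014 m and z of tube_small_1_c in the frame of run_carrier below 0.075 m and angle between tube_small_1_c's own z axis and vertical below 0.25 rad) or (x of tube_small_2_c in the frame of run_carrier between 0.058 and 0.086 m and y of tube_small_2_c in the frame of run_carrier between -0.014 and 0.014 m and z of tube_small_2_c in the frame of run_carrier below 0.075 m and angle between tube_small_2_c's own z axis and vertical below 0.25 rad) or (x of tube_small_3_c in the frame of run_carrier between 0.058 and 0.086 m and y of tube_small_3_c in the frame of run_carrier between -0.014 and 0.014 m and z of tube_small_3_c in the frame of run_carrier below 0.075 m and angle between tube_small_3_c's own z axis and vertical below 0.25 rad)) and ((x of tube_small_1_c in the frame of sampling_carrier between 0.035 and 0.063 m and y of tube_small_1_c in the frame of sampling_carrier between -0.014 and 0.014 m and z of tube_small_1_c in the frame of sampling_carrier below 0.075 m and angle between tube_small_1_c's own z axis and vertical below 0.25 rad) or (x of tube_small_2_c in the frame of sampling_carrier between 0.035 and 0.063 m and y of tube_small_2_c in the frame of sampling_carrier between -0.014 and 0.014 m and z of tube_small_2_c in the frame of sampling_carrier below 0.075 m and angle between tube_small_2_c's own z axis and vertical below 0.25 rad) or (x of tube_small_3_c in the frame of sampling_carrier between 0.035 and 0.063 m and y of tube_small_3_c in the frame of sampling_carrier between -0.014 and 0.014 m and z of tube_small_3_c in the frame of sampling_carrier below 0.075 m and angle between tube_small_3_c's own z axis and vertical below 0.25 rad)) and ((x of tube_large_1_c in the frame of stock_rack between -0.109 and 0.121 m and y of tube_large_1_c in the frame of stock_rack between -0.014 and 0.014 m and z of tube_large_1_c in the frame of stock_rack below 0.075 m and angle between tube_large_1_c's own z axis and vertical below 0.25 rad) or (x of tube_large_1_c in the frame of run_carrier between 0.011 and 0.039 m and y of tube_large_1_c in the frame of run_carrier between -0.014 and 0.014 m and z of tube_large_1_c in the frame of run_carrier below 0.075 m and angle between tube_large_1_c's own z axis and vertical below 0.25 rad)) and ((x of tube_large_2_c in the frame of stock_rack between -0.109 and 0.121 m and y of tube_large_2_c in the frame of stock_rack between -0.014 and 0.014 m and z of tube_large_2_c in the frame of stock_rack below 0.075 m and angle between tube_large_2_c's own z axis and vertical below 0.25 rad) or (x of tube_large_2_c in the frame of run_carrier between 0.011 and 0.039 m and y of tube_large_2_c in the frame of run_carrier between -0.014 and 0.014 m and z of tube_large_2_c in the frame of run_carrier below 0.075 m and angle between tube_large_2_c's own z axis and vertical below 0.25 rad)) and ((x of tube_small_1_c in the frame of stock_rack between -0.109 and 0.121 m and y of tube_small_1_c in the frame of stock_rack between -0.014 and 0.014 m and z of tube_small_1_c in the frame of stock_rack below 0.075 m and angle between tube_small_1_c's own z axis and vertical below 0.25 rad) or (x of tube_small_1_c in the frame of run_carrier between 0.058 and 0.086 m and y of tube_small_1_c in the frame of run_carrier between -0.014 and 0.014 m and z of tube_small_1_c in the frame of run_carrier below 0.075 m and angle between tube_small_1_c's own z axis and vertical below 0.25 rad) or (x of tube_small_1_c in the frame of sampling_carrier between 0.035 and 0.063 m and y of tube_small_1_c in the frame of sampling_carrier between -0.014 and 0.014 m and z of tube_small_1_c in the frame of sampling_carrier below 0.075 m and angle between tube_small_1_c's own z axis and vertical below 0.25 rad)) and ((x of tube_small_2_c in the frame of stock_rack between -0.109 and 0.121 m and y of tube_small_2_c in the frame of stock_rack between -0.014 and 0.014 m and z of tube_small_2_c in the frame of stock_rack below 0.075 m and angle between tube_small_2_c's own z axis and vertical below 0.25 rad) or (x of tube_small_2_c in the frame of run_carrier between 0.058 and 0.086 m and y of tube_small_2_c in the frame of run_carrier between -0.014 and 0.014 m and z of tube_small_2_c in the frame of run_carrier below 0.075 m and angle between tube_small_2_c's own z axis and vertical below 0.25 rad) or (x of tube_small_2_c in the frame of sampling_carrier between 0.035 and 0.063 m and y of tube_small_2_c in the frame of sampling_carrier between -0.014 and 0.014 m and z of tube_small_2_c in the frame of sampling_carrier below 0.075 m and angle between tube_small_2_c's own z axis and vertical below 0.25 rad)) and ((x of tube_small_3_c in the frame of stock_rack between -0.109 and 0.121 m and y of tube_small_3_c in the frame of stock_rack between -0.014 and 0.014 m and z of tube_small_3_c in the frame of stock_rack below 0.075 m and angle between tube_small_3_c's own z axis and vertical below 0.25 rad) or (x of tube_small_3_c in the frame of run_carrier between 0.058 and 0.086 m and y of tube_small_3_c in the frame of run_carrier between -0.014 and 0.014 m and z of tube_small_3_c in the frame of run_carrier below 0.075 m and angle between tube_small_3_c's own z axis and vertical below 0.25 rad) or (x of tube_small_3_c in the frame of sampling_carrier between 0.035 and 0.063 m and y of tube_small_3_c in the frame of sampling_carrier between -0.014 and 0.014 m and z of tube_small_3_c in the frame of sampling_carrier below 0.075 m and angle between tube_small_3_c's own z axis and vertical below 0.25 rad)) and x of bench_timer_c in the frame of run_carrier between -0.064 and -0.04 m and y of bench_timer_c in the frame of run_carrier between -0.012 and 0.012 m and z of bench_timer_c in the frame of run_carrier below 0.017 m and angle between each of bench_timer_c, tape_c's own z axis and vertical below 0.1 rad and x of tape_c in the frame of sampling_carrier between -0.046 and -0.026 m and y of tape_c in the frame of sampling_carrier between -0.01 and 0.01 m and z of tape_c in the frame of sampling_carrier below 0.019 m and linear speed of each of tube_small_1, tube_small_2, tube_small_3, tube_large_1, tube_large_2, bench_timer, tape below 0.02 m/s); the robot touches nothing.
It fails at once if a tube is tipped over (leaning more than 0.8 rad) (angle between any of tube_small_1_c, tube_small_2_c, tube_small_3_c, tube_large_1_c, tube_large_2_c's own z axis and vertical above 0.8 rad).
It also fails if it takes over 136 s, if anything falls off the work surface, if the arm or the gripper's body presses on something with over 40 N, if the wrist force passes 120 N, or if a joint passes its speed limit or range.

## Robot

A 6-joint arm with a two-finger parallel gripper is mounted at the origin on a cart in front of the work surface, level with it; the furniture and walls round the work are solid. World frame = base frame: x ahead of the robot, y to its left, z up, the work surface at z = 0. Lengths are in m, angles in rad, forces in N, time in s.
With the tool pointing down it reaches from about 0.4 to 0.825 m from the base axis. Payload 7 kg.
Tool frame: the origin (TCP) lies midway between the tips of the shut fingers; the grasp point (between the pads) lies 19 mm behind it; z points along the fingers, y is the line along which they close (so a half turn about z gives the same grasp; the last joint's range is limited). The gripper opens to 88 mm and grips with 3 to 60 N. Pads are 19 mm wide; open, the fingers measure 130 mm over their backs; the gripper's body (78 mm by 193 mm) begins 47 mm behind the grasp point.
Start: joints at [1.524, 0.359, 0.012, 0, -1.224, -0.288], TCP at [0.222, 0.637, 0.227] pointing down, gripper open.
Joint ranges: [-3.07, 3.07], [-1.43, 2.12], [-1.02, 1.25], [-3.03, 1.67], [-3.05, -0], [-3.03, 3.03]. Speed limits (rad/s): [2.39, 2.39, 3.01, 3.14, 3.14, 3.14].

## Interface

Orientations are given as [roll, pitch, yaw] about the fixed x, y, z axes, in that order (R = Rz(yaw) Ry(pitch) Rx(roll)).
In Python, from station import telemetry, eyes, ticket, recognise, trace gives the robot as it stands. The module is installed in compiled form; this text tells all that it offers.
- The arm moves only by the tool servo_tool, never from a script. Its argument "series" is a list that holds one entry, the list of rows, each a list of 4 numbers: the shift along the tool's x, y, z in mm, then the turn about the tool's z in rad. In form: [[[x, y, z, roll], ...]]. A call has exactly 10 rows; each row shifts and turns the commanded pose from where the row before left it, along the tool's axes as they then stand; what a row does not reach is not made up. A row lasts 1/12 s, in which the tool goes at most 41.7 mm and 7.16 degrees, less where a joint would pass 70% of its speed; a pose out of reach is approached as far as the arm can. A call is refused whole if a number of a shift passes 41.7 or a number of a turn 0.125, either way. A call with a gripper value outside its range is refused whole. "claw" is the gripper's target within -1 to 1 (shut at 1, half-way at 0, fully open at -1), set as the call begins (left out, the last holds). The fingers move at their own pace and stop on an object; "grip_force" is the grip in N (left out, the last holds). Time passes only in rows, so rows that do not move let the fingers close, or fill a call up. It gives the time, the measured TCP pose, the force, the opening and the grip force at its end, in the units of the state.
- telemetry.get_state(): the state, without advancing time (a new reading comes with each control period).
- eyes.grab_frame(name): name is "scene" or "top"; returns the picture (384x512x3 uint8, red, green, blue); there is no depth.
- eyes.calibration(name): a dict with "mtx" (3x3 intrinsics, pixels), "rvec" (rotation vector, rad) and "tvec" (3), from world to camera coordinates, as OpenCV has them. Camera axes: x right, y down, z forward; pixel columns grow to the right and rows downward; lengths in m; the calibration is good to about 2 mm. A picture is of the moment at which its call begins. calibration takes no time and is no camera call.
- ticket.job_done(): hands the job in; it is judged then, once.
Trained networks look in the newest picture that a camera, given by its name, has taken for a name from the list of things; names that differ only in an ending like _2 or _b are one class to them, and where a whole thing is asked for, a point or a joint stands for the part that bears it (a point fixed in the world has none). Each returns a list of dicts, best first, with "conf" (0 to 1); they miss things now and then, are a little off and sometimes report something else, mostly with a low value. They report only what shows in the picture. A call takes as long as a camera call. They do not tell look-alikes from the thing itself.
- recognise(camera, name): "position" ([x, y, z] in m, in world coordinates, good to about 4 mm: the middle of the surface that is visible of it).
- trace(camera, name): "mask" (384x512 bool, what is visible of it).
The state is a dict: "t": time; "q": joint angles; "qd": joint speeds; "joint_efforts": joint torques, N m; "eef_pos": TCP position; "ee_rot": TCP orientation; "force": force on the tool from outside, world axes, zero at the start; "moment": the same for the moment, N m; "width": finger opening in m; "gripper_force": force on a finger pad.
Only numpy, scipy, OpenCV 4.12 (cv2) and the standard library are available. Lean on these libraries where they do the work, as an engineer would, in place of code of your own. Each camera call takes 0.05 s, during which the arm holds its last target. There are 200 camera calls.

## Working session

There is one attempt and no reset: what is moved stays moved. The work goes in short steps, Python scripts to look and compute and a tool call to move; the robot and the scene stay as the last step left them, time stands still between calls to the robot, and variables do not carry over. Pictures are saved under pics/ and viewed, at most 15 in all, crops included, and the job is handed in when it is done.

Besides the shell and the picture viewer there is one more tool, called after "Call:" as name([rows], argument=value, ...), one row to a line, values as JSON. servo_tool: Moves the arm, as the interface text tells. Its arguments: {"type":"object","properties":{"series":{"type":"array"},"claw":{"type":"number"},"grip_force":{"type":"number"}},"required":["series"]}

```bash
mkdir -p pics; cat > h.py <<'E'
import numpy as np, cv2
from station import telemetry, eyes, ticket, recognise, trace
def cal(n):
    c=eyes.calibration(n); R=cv2.Rodrigues(np.array(c["rvec"],float))[0]
    return np.array(c["mtx"],float),R,np.array(c["tvec"],float).ravel()
def ray(n,u,v,z):
    K,R,t=cal(n); d=R.T@np.linalg.inv(K)@[u,v,1]; o=-R.T@t
    return o+d*(z-o[2])/d[2]
def proj(n,P):
    K,R,t=cal(n); p=K@(R@np.array(P)+t); return p[:2]/p[2]
def save(n,f,box=None,s=1.5):
    im=eyes.grab_frame(n)[...,::-1]
    if box: im=im[box[1]:box[3],box[0]:box[2]]
    cv2.imwrite("pics/"+f,cv2.resize(im,None,fx=s,fy=s,interpolation=cv2.INTER_CUBIC))
E
python3 - <<'E'
from h import *
save("scene","s0.png"); save("top","t0.png")
for c in("top","scene"):
    K,R,t=cal(c); print(c,(-R.T@t).round(3),K[0,0])
    for n in("stock_rack","run_carrier","sampling_carrier","bench_timer_c","tape_c","tube_small_1_c","tube_large_1_c"):
        print(n,[(np.round(d["position"],3).tolist(),round(d["conf"],2)) for d in recognise(c,n)])
print({k:np.round(v,3) for k,v in telemetry.get_state().items()})
E
```

```text
top [ 0.426 -0.014  1.155] 349.6572622417594
stock_rack [([0.558, -0.251, 0.056], 0.93)]
run_carrier [([0.559, 0.233, 0.006], 0.6)]
sampling_carrier [([0.544, -0.003, 0.005], 0.91)]
bench_timer_c [([0.622, -0.374, 0.018], 0.78), ([0.654, -0.148, 0.016], 0.71), ([0.49, -0.403, 0.016], 0.6)]
tape_c [([0.529, 0.407, 0.021], 0.7), ([0.485, -0.264, 0.121], 0.52), ([0.558, -0.25, 0.054], 0.46)]
tube_small_1_c [([0.484, -0.263, 0.122], 0.6)]
tube_large_1_c []
scene [0.445 1.075 1.046] 391.3248805179018
stock_rack [([0.571, -0.239, 0.039], 0.83), ([0.666, -0.266, 0.114], 0.48)]
run_carrier [([0.564, 0.252, 0.009], 0.96)]
sampling_carrier [([0.553, 0.007, 0.004], 0.64)]
bench_timer_c [([0.479, -0.395, 0.02], 0.64), ([0.652, -0.142, 0.019], 0.59), ([0.621, -0.364, 0.017], 0.52), ([0.568, 0.255, 0.009], 0.52)]
tape_c [([0.523, 0.415, 0.022], 0.87)]
tube_small_1_c [([0.566, 0.254, 0.008], 0.49)]
tube_large_1_c [([0.612, -0.266, 0.119], 0.6)]
{'t': np.float64(0.8), 'q': array([ 1.524,  0.359,  0.012,  0.   , -1.224, -0.288]), 'qd': array([ 0.   ,  0.   ,  0.   ,  0.002,  0.   , -0.001]), 'joint_efforts': array([ 1.0000e-03, -5.8228e+01,  2.9330e+01,  7.0020e+00,  1.3000e-02,
       -0.0000e+00]), 'eef_pos': array([0.222, 0.637, 0.227]), 'ee_rot': array([ 3.142, -0.   , -0.335]), 'force': array([0.374, 0.349, 0.534]), 'moment': array([-0.037,  0.016, -0.012]), 'gripper_force': np.float64(0.0), 'width': np.float64(0.088)}
```

View pics/t0.png

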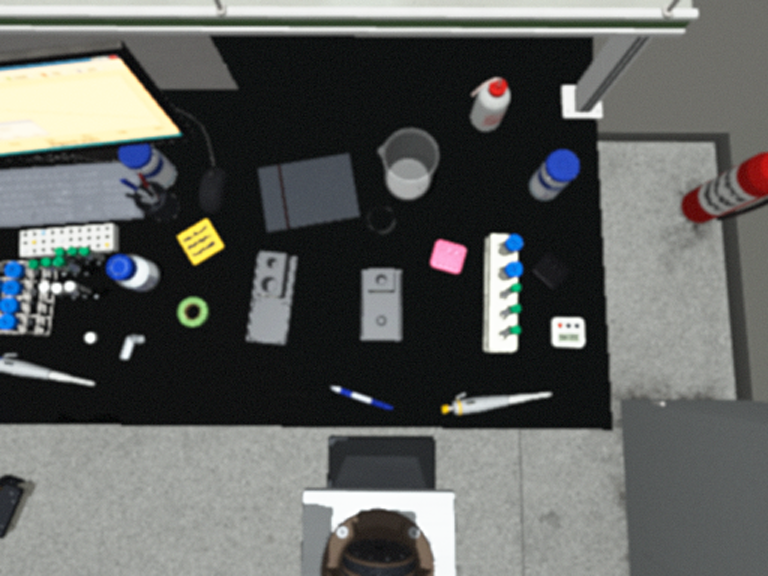

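View pics/s0.png

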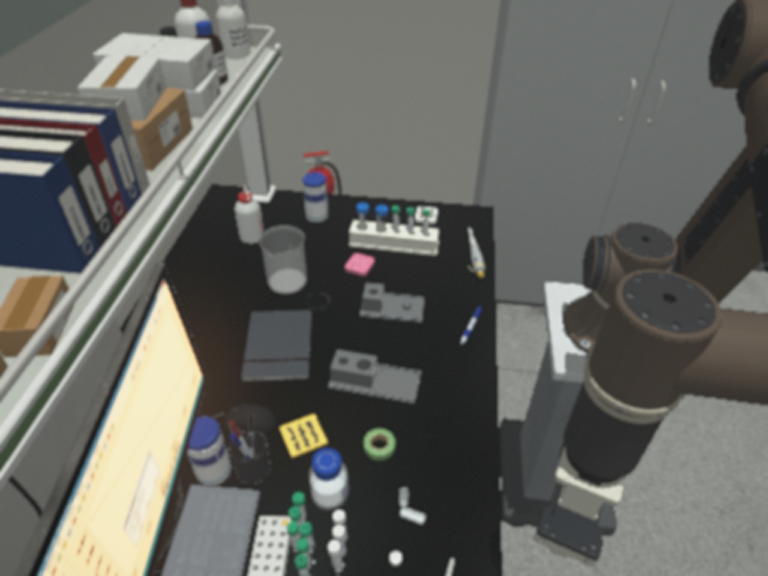

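The top view shows the tape at (193,311), run carrier at (272,297), sampling carrier at (381,304), rack at (500,293) and white timer at (568,332). The pink (448,256) and black (550,270) timers are decoys. Next I'll fit the poses precisely.

```bash
cat > fit.py <<'E'
from h import *
from scipy.optimize import minimize
def boxpts(x0,x1,y0,y1,z0,z1): return np.array([[x,y,z] for x in(x0,x1) for y in(y0,y1) for z in(z0,z1)])/1000.
def cyl(r,h): a=np.linspace(0,2*np.pi,60,endpoint=False); return np.array([[r*np.cos(t),r*np.sin(t),z] for z in(0,h) for t in a])/1000.
S=4
def softmask(cam,im,guess,rad,thr,chan):
    """bright blob near guess, thresholded on the upsampled picture"""
    g=im.astype(np.float32); g=g.max(2) if chan is None else g[...,chan]
    u,v=proj(cam,guess); r=int(rad); x0,y0=int(u)-r,int(v)-r
    x0=max(x0,0);y0=max(y0,0)
    c=g[y0:y0+2*r,x0:x0+2*r]
    C=cv2.resize(c,None,fx=S,fy=S,interpolation=cv2.INTER_CUBIC)
    m=(C>thr).astype(np.uint8)
    n,l,st,ce=cv2.connectedComponentsWithStats(m)
    k=1+np.argmax(st[1:,4]-3*np.hypot(*(ce[1:]-S*r).T))
    m=(l==k).astype(np.uint8)
    cs,_=cv2.findContours(m,cv2.RETR_EXTERNAL,cv2.CHAIN_APPROX_NONE)
    m[:]=0; cv2.drawContours(m,cs,-1,1,-1)
    return m,(x0,y0)
def render(cam,parts,p,off,shape):
    c,s=np.cos(p[2]),np.sin(p[2]); R=np.array([[c,-s,0],[s,c,0],[0,0,1]])
    K,Rc,t=cal(cam); m=np.zeros(shape,np.uint8)
    for P in parts:
        W=P@R.T+[p[0],p[1],0]; q=(Rc@W.T).T+t; q=(K@q.T).T; q=q[:,:2]/q[:,2:]
        q=(q-off+0.5)*S-0.5
        h=cv2.convexHull(q.astype(np.float32)).reshape(-1,2)
        cv2.fillPoly(m,[np.round(h*256).astype(np.int32)],255,cv2.LINE_AA,8)
    return m/255.
def fit(obs,parts,g):
    def f(z):
        p=[z[0]/1000,z[1]/1000,z[2]/100]
        return sum(np.abs(render(c,parts,p,o,m.shape)-m).sum()/m.sum() for c,m,o in obs)
    z=np.array([g[0]*1000,g[1]*1000,g[2]*100]); 
    r=minimize(f,z,method="Nelder-Mead",options=dict(initial_simplex=[z,z+[8,0,0],z+[0,8,0],z+[0,0,8]],xatol=.05,fatol=1e-5,maxiter=200))
    return [r.x[0]/1000,r.x[1]/1000,r.x[2]/100],r.fun
E
cat > run1.py <<'E'
from fit import *
ims={c:eyes.grab_frame(c) for c in("top","scene")}
np.savez("ims0.npz",**ims)
objs={"rack":([boxpts(-126,126,-31,31,0,50)],[.558,-.251,0],45,110,1),
"run":([boxpts(-98,98,-44,44,0,5),boxpts(0,98,-44,44,0,50)],[.56,.235,0],50,45,None),
"samp":([boxpts(-78,78,-44,44,0,5),boxpts(20,78,-44,44,0,50)],[.545,-.003,0],40,45,None),
"timer":([boxpts(-31,31,-34,34,0,16)],[.488,-.402,0],20,110,None),
"tape":([cyl(31,19)],[.526,.41,0],22,70,1)}
import sys
for k,(parts,g,r,thr,ch) in objs.items():
    obs={c:(c,)+softmask(c,im,[g[0],g[1],.01],r,thr,ch) for c,im in ims.items()}
    vis=[]
    for cs in(["top"],["scene"],["top","scene"]):
        p,e=fit([obs[c] for c in cs],parts,g); print(k,cs,np.round(p,4),round(e,3))
    for c in("top","scene"):
        m,o=obs[c][1:]; R=render(c,parts,p,o,m.shape)
        cr=ims[c][o[1]:o[1]+m.shape[0]//S,o[0]:o[0]+m.shape[1]//S,::-1].copy(); cr=cv2.resize(cr,m.shape[::-1],interpolation=cv2.INTER_CUBIC)
        for M,col in((m,(0,0,255)),((R>.5).astype(np.uint8),(0,255,0))):
            cv2.drawContours(cr,cv2.findContours(M,0,1)[0],-1,col,1)
        vis.append(cv2.resize(cr,(270,270)))
    objs[k]=np.vstack(vis)
V=list(objs.values()); cv2.imwrite("pics/fit0.png",cv2.resize(np.hstack(V),(800,320)))
cv2.imwrite("pics/fit1.png",np.hstack(V[:3])[:, :800])
E
python3 run1.py
```

```text
rack ['top'] [ 0.57   -0.2614 -0.0331] 0.047
rack ['scene'] [ 0.5715 -0.2615 -0.0257] 0.192
rack ['top', 'scene'] [ 0.5711 -0.2614 -0.0309] 0.242
run ['top'] [ 0.5552  0.2391 -0.1095] 0.078
run ['scene'] [ 0.5568  0.2449 -0.032 ] 0.091
run ['top', 'scene'] [ 0.5555  0.2404 -0.1043] 0.217
samp ['top'] [ 0.543  -0.0032  0.0141] 0.044
samp ['scene'] [0.5447 0.0026 0.0336] 0.108
samp ['top', 'scene'] [ 0.543  -0.0021  0.0151] 0.19
timer ['top'] [ 0.4881 -0.4094  0.0192] 0.062
timer ['scene'] [ 0.4919 -0.4064 -0.0073] 0.725
timer ['top', 'scene'] [ 0.4882 -0.4094  0.0242] 0.804
tape ['top'] [0.5249 0.4113 0.035 ] 0.076
tape ['scene'] [0.5267 0.4086 0.0431] 0.089
tape ['top', 'scene'] [ 0.5266  0.4103 -0.0358] 0.179
```

View pics/fit1.png

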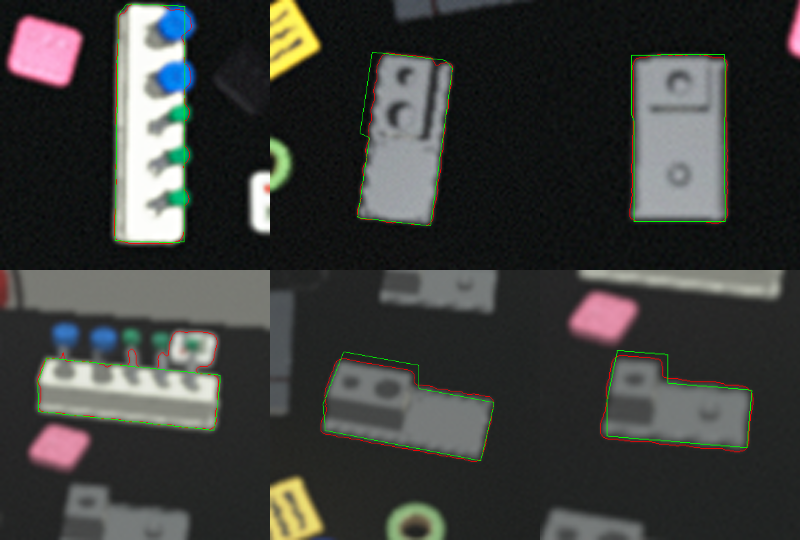

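The rack fits well. The carriers' blocks are narrower than their trays, so I'll refit with free block dimensions.

```bash
cat > run2.py <<'E'
from fit import *
ims=dict(np.load("ims0.npz"))
for k,L,g,r,bx,wells in (("run",98,[.5555,.24,-.104],50,(0,98),((25,16),(72,10.5))),("samp",78,[.543,-.003,.014],40,(20,78),((49,10.5),))):
    obs=[(c,)+softmask(c,im,[g[0],g[1],.01],r,45,None) for c,im in ims.items()]
    def parts(z): return [boxpts(-L,L,-44,44,0,5),boxpts(z[0]*10,z[1]*10,-z[2]*10,z[2]*10,0,50)]
    for cs in([0],[1],[0,1]):
        def f(z): return sum(np.abs(render(c,parts(z[3:]),[z[0]/1000,z[1]/1000,z[2]/100],o,m.shape)-m).sum()/m.sum() for c,m,o in [obs[i] for i in cs])
        z=np.array([g[0]*1000,g[1]*1000,g[2]*100,bx[0]/10+.5,bx[1]/10-.5,3])
        r_=minimize(f,z,method="Nelder-Mead",options=dict(initial_simplex=[z]+[z+d for d in np.diag([6,6,6,1,-1,.6])],xatol=.03,fatol=1e-5,maxiter=600))
        print(k,cs,r_.x.round(2),round(r_.fun,3))
        P=r_.x
    vis=[]
    for c,m,o in obs:
        p=[P[0]/1000,P[1]/1000,P[2]/100]; R=render(c,parts(P[3:]),p,o,m.shape)
        cr=ims[c][o[1]:o[1]+m.shape[0]//S,o[0]:o[0]+m.shape[1]//S,::-1]; cr=cv2.resize(cr,m.shape[::-1],interpolation=cv2.INTER_CUBIC)
        cv2.drawContours(cr,cv2.findContours((R>.5).astype(np.uint8),0,1)[0],-1,(0,255,0),1)
        for x,rad in wells:
            W=(cyl(rad,0)+[x/1000,0,.05]); q=render(c,[W],p,o,m.shape)
            cv2.drawContours(cr,cv2.findContours((q>.5).astype(np.uint8),0,1)[0],-1,(0,255,255),1)
        vis.append(cv2.resize(cr,(400,300) if 0 else (300,300)))
    cv2.imwrite(f"pics/v_{k}.png",np.hstack(vis))
a=cv2.imread("pics/v_run.png");b=cv2.imread("pics/v_samp.png");cv2.imwrite("pics/v1.png",np.vstack([a,b]))
E
python3 run2.py
```

```text
run [0] [555.45 239.66 -10.26   0.92   9.88   3.49] 0.036
run [1] [ 5.5501e+02  2.4358e+02 -7.6800e+00  2.7000e-01  1.0250e+01  3.6600e+00] 0.061Traceback (most recent call last):
  File "run2.py", line 9, in <module>
    r_=minimize(f,z,method="Nelder-Mead",options=dict(initial_simplex=[z]+[z+d for d in np.diag([6,6,6,1,-1,.6])],xatol=.03,fatol=1e-5,maxiter=600))
    res = _minimize_neldermead(fun, x0, args, callback, bounds=bounds,
                               **options)
    fxcc = func(xcc)
    fx = function(np.copy(x), *(wrapper_args + args))
  File "run2.py", line 7, in f
    def f(z): return sum(np.abs(render(c,parts(z[3:]),[z[0]/1000,z[1]/1000,z[2]/100],o,m.shape)-m).sum()/m.sum() for c,m,o in [obs[i] for i in cs])
                     ~~~^^^^^^^^^^^^^^^^^^^^^^^^^^^^^^^^^^^^^^^^^^^^^^^^^^^^^^^^^^^^^^^^^^^^^^^^^^^^^^^^^^^^^^^^^^^^^^^^^^^^^^^^^^^^^^^^^^^^^^^^^^^
  File "run2.py", line 7, in <genexpr>
    def f(z): return sum(np.abs(render(c,parts(z[3:]),[z[0]/1000,z[1]/1000,z[2]/100],o,m.shape)-m).sum()/m.sum() for c,m,o in [obs[i] for i in cs])
                                ~~~~~~^^^^^^^^^^^^^^^^^^^^^^^^^^^^^^^^^^^^^^^^^^^^^^^^^^^^^^^^^
  File "fit.py", line 22, in render
    K,Rc,t=cal(cam); m=np.zeros(shape,np.uint8)
           ~~~^^^^^
  File "h.py", line 4, in cal
    c=eyes.calibration(n); R=cv2.Rodrigues(np.array(c["rvec"],float))[0]
ValueError: time passes only in moves, steps and waits
```

```bash
python3 - <<'E'
s=open("h.py").read()
s=s.replace("def cal(n):","import functools\n@functools.lru_cache(None)\ndef cal(n):")
open("h.py","w").write(s)
E
time python3 run2.py
```

```text
run [0] [555.45 239.66 -10.26   0.92   9.88   3.49] 0.036
run [1] [ 5.5501e+02  2.4358e+02 -7.6800e+00  2.7000e-01  1.0250e+01  3.6600e+00] 0.061
run [0, 1] [ 5.5504e+02  2.4002e+02 -8.9500e+00  3.9000e-01  1.0010e+01  3.3600e+00] 0.121
samp [0] [543.09  -2.68   1.5    2.84   7.72   3.54] 0.052
samp [1] [541.69   3.62   1.03   2.59   8.23   4.17] 0.086
samp [0, 1] [542.81  -2.     2.96   2.38   7.95   3.64] 0.167
real	0m2.122s
user	0m2.678s
sys	0m0.193s
```

View pics/v1.png

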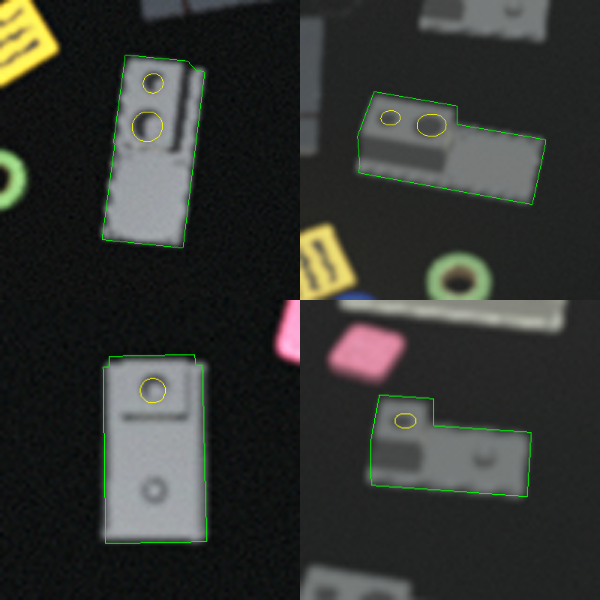

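Well overlays line up with the holes at run (148,127) and (152,83) and sampling (152,391). The poses are good enough to start, so I'll go for the tape, turning to yaw 0.5 first.

Call:
servo_tool([
  [[0,0,0,-0.0835],[0,0,0,-0.0835],[0,0,0,-0.0835],[0,0,0,-0.0835],[0,0,0,-0.0835],[0,0,0,-0.0835],[0,0,0,-0.0835],[0,0,0,-0.0835],[0,0,0,-0.0835],[0,0,0,-0.0835]],
], claw=-1, grip_force=20)

```text
t: 1.73
eef_pos: [0.2218, 0.6375, 0.2266]
ee_rot: [-3.142, -0.0, 0.504]
force: [0.7, 0.6, -0.4]
width: 0.0876
gripper_force: 0.0
```

Call:
servo_tool([
  [[15.8,34.5,0,0],[15.8,34.5,0,0],[15.8,34.5,0,0],[15.8,34.5,0,0],[15.8,34.5,0,0],[15.8,34.5,0,0],[15.8,34.5,0,0],[15.8,34.5,0,0],[15.8,34.5,0,0],[15.8,34.5,0,0]],
])

```text
t: 2.57
eef_pos: [0.5272, 0.4092, 0.2268]
ee_rot: [-3.141, -0.0, 0.5]
force: [0.5, 1.5, -0.0]
width: 0.0872
gripper_force: 0.0
```

Call:
servo_tool([
  [[0,0,26,0],[0,0,26,0],[0,0,26,0],[0,0,26,0],[0,0,26,0],[0,0,26,0],[0,0,26,0],[0,0,24,0],[0,0,12,0],[0,0,6,0]],
])

```text
t: 3.4
eef_pos: [0.5252, 0.4096, 0.0004]
ee_rot: [3.14, 0.003, 0.5]
force: [-0.2, -1.2, 2.0]
width: 0.0878
gripper_force: 1.5
```

Call:
servo_tool([
  [[0,0,0,0],[0,0,0,0],[0,0,0,0],[0,0,0,0],[0,0,0,0],[0,0,0,0],[0,0,0,0],[0,0,0,0],[0,0,0,0],[0,0,0,0]],
], claw=1, grip_force=15)

```text
t: 4.23
eef_pos: [0.5265, 0.4112, 0.0038]
ee_rot: [-3.141, -0.002, 0.501]
force: [-1.4, -0.4, 7.2]
width: 0.064
gripper_force: 15.0
```

Call:
servo_tool([
  [[0,0,-5,0.05],[0,0,-10,0.05],[0,0,-20,0.05],[0,0,-30,0.05],[0,0,-30,0.05],[0,0,-25,0.05],[0,0,-10,0.05],[0,0,0,0.05],[0,0,0,0.05],[0,0,0,0.05]],
])

```text
t: 5.07
eef_pos: [0.5257, 0.4105, 0.133]
ee_rot: [-3.141, -0.0, -0.003]
force: [0.1, -0.6, -0.1]
width: 0.0639
gripper_force: 15.0
```

```bash
python3 - <<'E'
from h import *
save("top","t1.png",(60,130,230,260),3); save("scene","s1.png",(150,220,420,384),2)
E
```

```text
(no output)
```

View pics/s1.png

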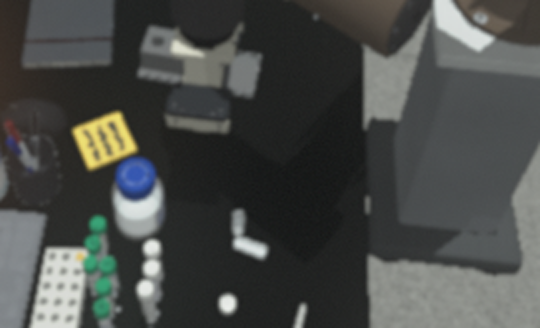

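The bench no longer shows tape at crop (206,150) and the width reads 64 mm, so it is held. Carrying it to the hub.

Call:
servo_tool([
  [[-1.9,41.1,0,0],[-1.9,41.1,0,0],[-1.9,41.1,0,0],[-1.9,41.1,0,0],[-1.9,41.1,0,0],[-1.9,41.1,0,0],[-1.9,41.1,0,0],[-1.9,41.1,0,0],[-1.9,41.1,0,0],[-1.9,41.1,0,0]],
])

```text
t: 6.0
eef_pos: [0.5064, -0.0023, 0.1328]
ee_rot: [-3.141, -0.001, 0.003]
force: [1.8, -0.0, 0.1]
width: 0.0644
gripper_force: 15.0
```

Call:
servo_tool([
  [[0,0,0,0],[0,0,8,0],[0,0,15,0],[0,0,20,0],[0,0,20,0],[0,0,15,0],[0,0,8,0],[0,0,4,0],[0,0,0,0],[0,0,0,0]],
])

```text
t: 6.83
eef_pos: [0.5074, 0.0001, 0.0429]
ee_rot: [3.142, -0.0, 0.001]
force: [0.2, 0.5, -0.4]
width: 0.0639
gripper_force: 15.0
```

```bash
python3 - <<'E'
from h import *
save("scene","s2.png",(200,140,340,270),4)
print(telemetry.get_state()["eef_pos"])
E
```

```text
[5.07641867e-01 2.28319146e-05 4.32316853e-02]
```

View pics/s2.png

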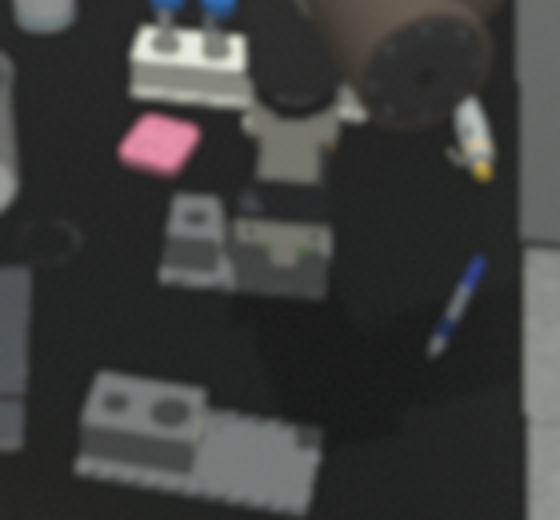

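The finger hides the tape at (283,250), but it is over the hub. Lowering gently, then releasing and rising.

Call:
servo_tool([
  [[0,2,4,0],[0,0,5,0],[0,0,5,0],[0,0,5,0],[0,0,5,0],[0,0,4,0],[0,0,3,0],[0,0,3,0],[0,0,0,0],[0,0,0,0]],
])

```text
t: 7.72
eef_pos: [0.507, -0.0024, 0.0084]
ee_rot: [3.142, 0.0, 0.0]
force: [1.4, 0.2, -0.3]
width: 0.0641
gripper_force: 15.0
```

Call:
servo_tool([
  [[0,0,0,0],[0,0,0,0],[0,0,0,0],[0,0,0,0],[0,0,0,0],[0,0,0,0],[0,0,-20,0],[0,0,-40,0],[0,0,-40,0],[0,0,-40,0]],
], claw=-1)

```text
t: 8.55
eef_pos: [0.5064, -0.0027, 0.1501]
ee_rot: [3.141, 0.001, 0.0]
force: [2.8, 0.1, -0.3]
width: 0.0872
gripper_force: 0.0
```

Call:
servo_tool([
  [[-1.8,40.6,-2,0],[-1.8,40.6,-2,0],[-1.8,40.6,-2,0],[-1.8,40.6,-2,0],[-1.8,40.6,-2,0],[-1.8,40.6,-2,0],[-1.8,40.6,-2,0],[-1.8,40.6,-2,0],[-1.8,40.6,-2,0],[-1.8,40.6,-2,0]],
])

```text
t: 9.38
eef_pos: [0.4885, -0.4105, 0.1686]
ee_rot: [-3.142, -0.0, 0.0]
force: [0.9, 0.3, 0.9]
width: 0.0877
gripper_force: 0.0
```

Call:
servo_tool([
  [[0,0,7,0.12],[0,0,7,0.12],[0,0,7,0.12],[0,0,7,0.12],[0,0,7,0.12],[0,0,7,0.12],[0,0,7,0.12],[0,0,7,0.12],[0,0,7,0.12],[0,0,7,0.12]],
])

```text
t: 10.22
eef_pos: [0.4889, -0.4084, 0.0981]
ee_rot: [3.141, 0.0, -1.206]
force: [0.0, -0.8, -0.4]
width: 0.088
gripper_force: 0.0
```

```bash
python3 - <<'E'
from fit import *
im=eyes.grab_frame("top"); 
g=[.507,-.003,.0]
m,o=softmask("top",im,[.507,-.003,.015],15,110,1)
print("tape on hub:",fit([("top",m,o)],[cyl(31,19)+[0,0,.005]],g))
cv2.imwrite("pics/t2.png",cv2.resize(im[140:250,150:420,::-1],None,fx=2.9,fy=2.9,interpolation=cv2.INTER_CUBIC))
print(telemetry.get_state()["eef_pos"])
E
```

```text
tape on hub: ([np.float64(0.5082593125641), np.float64(-0.006647092848670887), np.float64(0.061224653179691904)], np.float64(0.5849028167288486))
[ 0.48819622 -0.40790801  0.09653075]
```

View pics/t2.png

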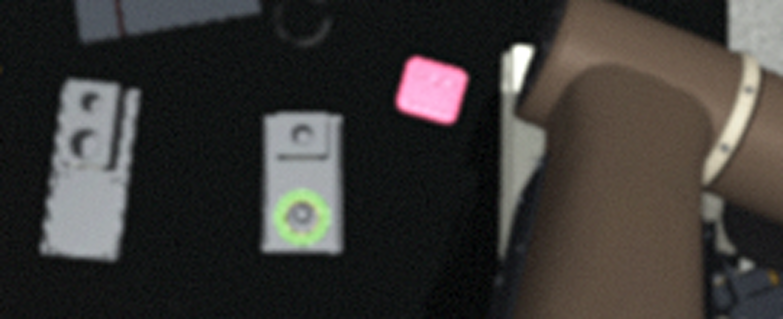

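The tape lies centred around the hub at (302,215). Continuing with the timer.

Call:
servo_tool([
  [[0,0,0,0.115],[0,0,0,0.115],[0,0,0,0.115],[0,0,15,0],[0,0,20,0],[0,0,20,0],[0,0,18,0],[0,0,12,0],[0,0,6,0],[0,0,3,0]],
])

```text
t: 11.1
eef_pos: [0.4887, -0.4084, 0.0038]
ee_rot: [3.14, 0.0, -1.544]
force: [-0.9, -0.6, 0.7]
width: 0.0877
gripper_force: 0.0
```

Call:
servo_tool([
  [[0,0,0,0],[0,0,0,0],[0,0,0,0],[0,0,0,0],[0,0,0,0],[0,0,0,0],[0,0,0,0],[0,0,0,0],[0,0,0,0],[0,0,0,0]],
], claw=1, grip_force=15)

```text
t: 11.93
eef_pos: [0.4894, -0.4087, 0.0054]
ee_rot: [-3.141, -0.001, -1.545]
force: [-1.3, 1.4, 6.2]
width: 0.0621
gripper_force: 14.9
```

Call:
servo_tool([
  [[0,0,-5,0],[0,0,-10,0],[0,0,-20,0],[0,0,-20,-0.1],[0,0,-20,-0.1],[0,0,-20,-0.1],[0,0,-20,-0.1],[0,0,-20,-0.1],[0,0,-20,-0.1],[0,0,-10,-0.1]],
])

```text
t: 12.77
eef_pos: [0.4898, -0.409, 0.1733]
ee_rot: [-3.141, -0.004, -0.839]
force: [0.2, -0.1, -0.7]
width: 0.062
gripper_force: 14.9
```

Call:
servo_tool([
  [[0,0,0,-0.0736],[0,0,0,-0.0736],[0,0,0,-0.0736],[0,0,0,-0.0736],[0,0,0,-0.0736],[0,0,0,-0.0736],[0,0,0,-0.0736],[0,0,0,-0.0736],[0,0,0,-0.0736],[0,0,0,-0.0736]],
])

```text
t: 13.6
eef_pos: [0.4889, -0.4084, 0.1703]
ee_rot: [3.142, -0.0, -0.105]
force: [-0.2, -0.7, -0.2]
width: 0.0625
gripper_force: 14.9
```

Call:
servo_tool([
  [[-2.7,-20,0,0],[-2.7,-35,0,0],[-2.7,-35,0,0],[-2.7,-35,0,0],[-2.7,-35,0,0],[-2.7,-35,0,0],[-2.7,-35,0,0],[-2.7,-35,0,0],[-2.7,-35,0,0],[-2.7,-35,0,0]],
])

```text
t: 14.43
eef_pos: [0.4983, -0.0709, 0.1705]
ee_rot: [-3.141, -0.001, -0.109]
force: [-0.0, -0.1, -1.3]
width: 0.0622
gripper_force: 14.9
```

Call:
servo_tool([
  [[-2.7,-35,0,0],[-2.7,-35,0,0],[-2.7,-35,0,0],[-2.7,-35,0,0],[-2.7,-35,0,0],[-2.7,-35,0,0],[-2.7,-35,0,0],[-2.7,-35,0,0],[-2.7,-27,0,0],[-2.7,-10,0,0]],
])

```text
t: 15.27
eef_pos: [0.5064, 0.249, 0.1702]
ee_rot: [-3.141, -0.001, -0.106]
force: [1.3, 0.1, -0.2]
width: 0.0624
gripper_force: 14.9
```

```bash
python3 - <<'E'
from h import *
s=telemetry.get_state(); p=s["eef_pos"]; y=s["ee_rot"][2]; print(p,y,s["width"])
d=np.array([.5037,.2453])-p[:2]; print("tool dx,dy mm",1000*(d[0]*np.cos(y)+d[1]*np.sin(y)),1000*(d[0]*np.sin(y)-d[1]*np.cos(y)))
E
```

```text
[0.50643104 0.2489807  0.17017421] -0.10644234520283846 0.062358139716717685
tool dx,dy mm -2.3245384296781197 3.9500136112344
```

Call:
servo_tool([
  [[-2,3.2,8,0],[0,0,16,0],[0,0,20,0],[0,0,20,0],[0,0,20,0],[0,0,20,0],[0,0,16,0],[0,0,10,0],[0,0,6,0],[0,0,4,0]],
])

```text
t: 16.1
eef_pos: [0.5038, 0.2419, 0.0293]
ee_rot: [3.141, 0.0, -0.109]
force: [0.4, 0.8, -0.7]
width: 0.0619
gripper_force: 14.9
```

Call:
servo_tool([
  [[0,0,4,0],[0,0,4,0],[0,0,4,0],[0,0,3,0],[0,0,3,0],[0,0,2,0],[0,0,1,0],[0,0,0,0],[0,0,0,0],[0,0,0,0]],
])

```text
t: 16.93
eef_pos: [0.504, 0.2427, 0.0099]
ee_rot: [-3.141, -0.001, -0.109]
force: [-5.1, -1.6, 13.3]
width: 0.0622
gripper_force: 15.0
```

Call:
servo_tool([
  [[0,0,0,0],[0,0,0,0],[0,0,0,0],[0,0,0,0],[0,0,0,0],[0,0,0,0],[0,0,-20,0],[0,0,-40,0],[0,0,-40,0],[0,0,-40,0]],
], claw=-1)

```text
t: 17.77
eef_pos: [0.5034, 0.2421, 0.1498]
ee_rot: [3.14, 0.001, -0.109]
force: [0.1, 1.1, -0.3]
width: 0.0877
gripper_force: 0.0
```

```bash
cat > caps.py <<'E'
from fit import *
ims=dict(np.load("ims0.npz"))
rk=np.array([.570,-.2614]); yaw=-.033
def capfit(ims,cams,g,r,h,ch,rad=9,zt=.120):
    obs=[]
    for c in cams:
        im=ims[c].astype(np.float32)
        d=im[...,2]-im[...,0] if ch==2 else im[...,1]-(im[...,0]+im[...,2])/2
        d3=np.dstack([d]*3); u,v=proj(c,[g[0],g[1],zt-h/2000]).astype(int)
        pk=np.percentile(d[v-rad:v+rad,u-rad:u+rad],95 if ch==2 else 96)
        m,o=softmask(c,d3,[g[0],g[1],zt-h/2000],rad,pk*.5,0); obs.append((c,m,o))
    P=cyl(r,h)+[0,0,zt-h/1000]
    def f(z): return sum(np.abs(render(c,[P],[z[0]/1000,z[1]/1000,0],o,m.shape)-m).sum()/m.sum() for c,m,o in obs)
    z=np.array(g[:2])*1000
    q=minimize(f,z,method="Nelder-Mead",options=dict(initial_simplex=[z,z+[6,0],z+[0,6]],xatol=.05,fatol=1e-5))
    return q.x/1000,q.fun
if __name__=="__main__":
    for x,r,h,ch in((-86,10,14,1),(-44,10,14,1),(-2,10,14,1),(44,17,16,2),(98,17,16,2)):
        g=rk+np.array([np.cos(yaw),np.sin(yaw)])*x/1000
        print(x,g.round(4),[ (p.round(4),round(e,2)) for p,e in (capfit(ims,cs,g,r,h,ch) for cs in(["top"],["scene"]))])
E
python3 caps.py; python3 - <<'E'
from h import *
import numpy as np
im=eyes.grab_frame("top"); np.save("im3.npy",im)
cv2.imwrite("pics/t3.png",cv2.resize(im[150:250,150:290,::-1],None,fx=4,fy=4,interpolation=cv2.INTER_CUBIC))
E
```

```text
-86 [ 0.484  -0.2586] [(array([ 0.4863, -0.2715]), np.float64(0.38)), (array([ 0.4855, -0.2704]), np.float64(0.2))]
-44 [ 0.526  -0.2599] [(array([ 0.5275, -0.2726]), np.float64(0.28)), (array([ 0.5298, -0.2729]), np.float64(0.11))]
-2 [ 0.568  -0.2613] [(array([ 0.5698, -0.2745]), np.float64(0.36)), (array([ 0.5718, -0.2759]), np.float64(0.15))]
44 [ 0.614  -0.2629] [(array([ 0.6065, -0.272 ]), np.float64(0.19)), (array([ 0.6093, -0.2688]), np.float64(0.22))]
98 [ 0.6679 -0.2646] [(array([ 0.6627, -0.2739]), np.float64(0.12)), (array([ 0.6633, -0.2713]), np.float64(0.19))]
```

View pics/t3.png

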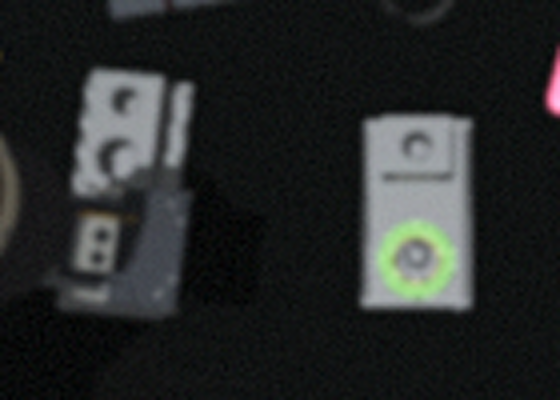

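Tape is good, while the gripper still hides the timer around (110,240). Moving on to the rack and large tube (+98). I'll grip on the row axis so that closing straightens the lean.

Call:
servo_tool([
  [[9.8,24.8,-2,-0.0038],[9.8,24.8,-2,-0.0038],[9.8,24.8,-2,-0.0038],[9.8,24.8,-2,-0.0038],[9.8,24.8,-2,-0.0038],[9.8,24.8,0,-0.0038],[9.8,24.8,0,-0.0038],[9.8,24.8,0,-0.0038],[9.8,24.8,0,-0.0038],[9.8,24.8,0,-0.0038]],
])

```text
t: 18.65
eef_pos: [0.5789, -0.0146, 0.1584]
ee_rot: [-3.142, 0.0, -0.071]
force: [0.5, -0.8, -0.9]
width: 0.0874
gripper_force: 0.0
```

Call:
servo_tool([
  [[9.8,24.8,0,-0.0038],[9.8,24.8,0,-0.0038],[9.8,24.8,0,-0.0038],[9.8,24.8,0,-0.0038],[9.8,24.8,0,-0.0038],[9.8,24.8,0,-0.0038],[9.8,24.8,0,-0.0038],[9.8,24.8,0,-0.0038],[9.8,24.8,0,-0.0038],[9.8,24.8,0,-0.0038]],
])

```text
t: 19.48
eef_pos: [0.6634, -0.2675, 0.1581]
ee_rot: [-3.141, 0.0, -0.033]
force: [0.9, -0.2, -0.5]
width: 0.0878
gripper_force: 0.0
```

```bash
python3 - <<'E'
from h import *
s=telemetry.get_state(); p=s["eef_pos"]; y=s["ee_rot"][2]; print(p,y,s["width"])
d=np.array([.663,-.2655])-p[:2]; print("tool dx,dy mm",1000*(d[0]*np.cos(y)+d[1]*np.sin(y)),1000*(d[0]*np.sin(y)-d[1]*np.cos(y)))
im=eyes.grab_frame("top"); np.save("im4.npy",im); np.save("im4s.npy",eyes.grab_frame("scene"))
cv2.imwrite("pics/t4.png",cv2.resize(im[140:250,150:420,::-1],None,fx=2.9,fy=2.9,interpolation=cv2.INTER_CUBIC))
E
```

```text
[ 0.66342951 -0.2675234   0.15814329] -0.03261101816539114 0.08777632203184271
tool dx,dy mm -0.49525379779256096 -2.0083248512260274
```

View pics/t4.png

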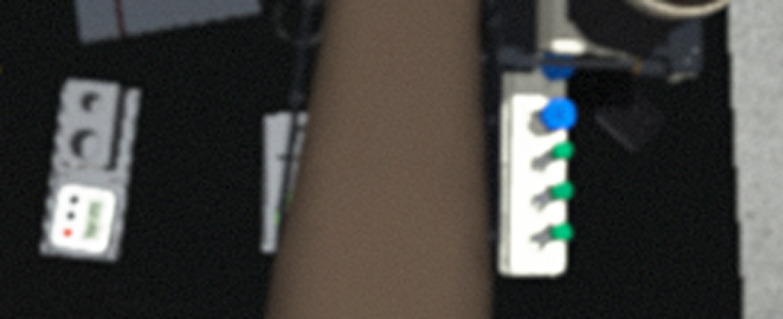

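The timer sits square in its pocket at (83,217). Descend onto the large cap and grip.

Call:
servo_tool([
  [[0,-2,5,0],[0,0,8,0],[0,0,10,0],[0,0,10,0],[0,0,10,0],[0,0,10,0],[0,0,7,0],[0,0,4,0],[0,0,0,0],[0,0,0,0]],
])

```text
t: 20.42
eef_pos: [0.6634, -0.2643, 0.0945]
ee_rot: [3.141, 0.0, -0.033]
force: [0.7, -0.2, 0.7]
width: 0.0877
gripper_force: 0.0
```

Call:
servo_tool([
  [[0,0,0,0],[0,0,0,0],[0,0,0,0],[0,0,0,0],[0,0,0,0],[0,0,0,0],[0,0,0,0],[0,0,0,0],[0,0,0,0],[0,0,0,0]],
], claw=1, grip_force=12)

```text
t: 21.25
eef_pos: [0.6633, -0.2642, 0.0945]
ee_rot: [-3.142, 0.0, -0.033]
force: [0.2, 0.2, -0.8]
width: 0.0332
gripper_force: 12.0
```

Call:
servo_tool([
  [[0,0,-4,0],[0,0,-6,0],[0,0,-10,0],[0,0,-12,0],[0,0,-14,0.014],[0,0,-14,0.014],[0,0,-14,0.014],[0,0,-14,0.014],[0,0,-12,0.014],[0,0,-8,0]],
])

```text
t: 22.08
eef_pos: [0.664, -0.2644, 0.2055]
ee_rot: [3.141, -0.003, -0.103]
force: [0.0, 0.7, -0.3]
width: 0.0335
gripper_force: 12.0
```

Call:
servo_tool([
  [[-3,-12,0,0],[-6,-20,0,0],[-7,-26,0,0],[-7.5,-27,0,0],[-7.5,-27,0,0],[-7.5,-27,0,0],[-7.5,-27,0,0],[-7.5,-27,0,0],[-7.5,-27,0,0],[-7.5,-27,0,0]],
])

```text
t: 22.92
eef_pos: [0.6196, -0.0097, 0.2023]
ee_rot: [-3.141, 0.001, -0.102]
force: [0.9, 0.1, -0.4]
width: 0.0331
gripper_force: 12.0
```

Call:
servo_tool([
  [[-7.5,-27,0,0],[-7.5,-27,0,0],[-7.5,-27,0,0],[-7.5,-27,0,0],[-7.5,-27,0,0],[-7.5,-27,0,0],[-7.5,-27,0,0],[-7.5,-27,0,0],[-6,-17,0,0],[-3,-10,0,0]],
])

```text
t: 23.75
eef_pos: [0.5757, 0.2396, 0.2022]
ee_rot: [3.141, 0.001, -0.101]
force: [-0.1, -1.2, -0.1]
width: 0.0332
gripper_force: 12.0
```

```bash
python3 - <<'E'
from h import *
s=telemetry.get_state(); p=s["eef_pos"]; y=s["ee_rot"][2]; print(p,y,s["width"],s["force"])
d=np.array([.5773,.2374])-p[:2]; print("tool dx,dy mm",1000*(d[0]*np.cos(y)+d[1]*np.sin(y)),1000*(d[0]*np.sin(y)-d[1]*np.cos(y)))
a=eyes.grab_frame("scene"); b=eyes.grab_frame("top")
u,v=proj("scene",[.58,.24,.09]).astype(int); A=a[v-50:v+50,u-50:u+50]
u,v=proj("top",[.58,.24,.05]).astype(int); B=b[v-50:v+50,u-50:u+50]; print(u,v)
cv2.imwrite("pics/c5.png",cv2.resize(np.hstack([A,B])[...,::-1],None,fx=4,fy=4,interpolation=cv2.INTER_CUBIC))
E
```

```text
[0.57567595 0.23960339 0.20220488] -0.10057154472725571 0.03319292490512586 [-0.08390856 -1.16577928 -0.12801711]
tool dx,dy mm 1.8370670735864831 2.0291975625196557
177 189
```

View pics/c5.png

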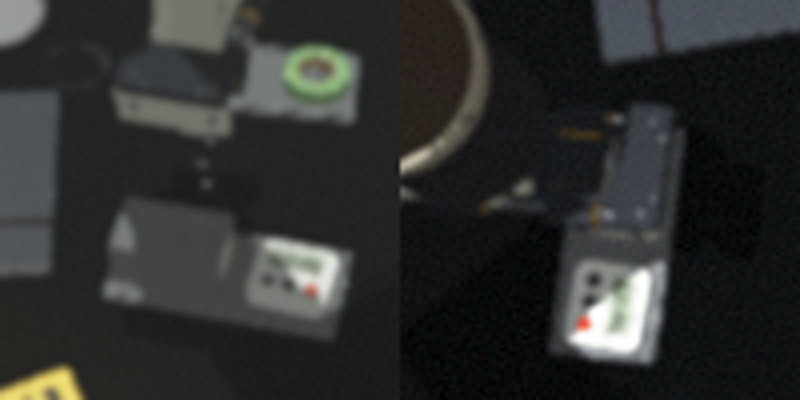

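The view shows the tube's highlights at (205,175), above the block (180,240), with no contrast on the wells. The well clearance at the cone tip is generous, so I'll lower while watching the force.

Call:
servo_tool([
  [[2,1,4,0],[0,0,8,0],[0,0,8,0],[0,0,8,0],[0,0,8,0],[0,0,6,0],[0,0,4,0],[0,0,4,0],[0,0,0,0],[0,0,0,0]],
])

```text
t: 24.68
eef_pos: [0.5788, 0.2361, 0.1525]
ee_rot: [3.141, 0.0, -0.103]
force: [1.0, -0.3, 0.1]
width: 0.0332
gripper_force: 12.0
```

Call:
servo_tool([
  [[0,0,3,0],[0,0,3,0],[0,0,3,0],[0,0,3,0],[0,0,3,0],[0,0,3,0],[0,0,3,0],[0,0,3,0],[0,0,3,0],[0,0,0,0]],
])

```text
t: 25.52
eef_pos: [0.5786, 0.236, 0.1248]
ee_rot: [3.141, 0.001, -0.103]
force: [0.1, 0.1, -0.1]
width: 0.0332
gripper_force: 12.0
```

Call:
servo_tool([
  [[0,0,3,0],[0,0,3,0],[0,0,3,0],[0,0,3,0],[0,0,3,0],[0,0,3,0],[0,0,3,0],[0,0,3,0],[0,0,3,0],[0,0,1,0]],
])

```text
t: 26.35
eef_pos: [0.5786, 0.236, 0.097]
ee_rot: [3.141, 0.0, -0.103]
force: [1.0, 0.4, 0.5]
width: 0.033
gripper_force: 12.0
```

Call:
servo_tool([
  [[0,0,2,0],[0,0,0,0],[0,0,0,0],[0,0,0,0],[0,0,0,0],[0,0,0,0],[0,0,0,0],[0,0,0,0],[0,0,0,0],[0,0,0,0]],
], claw=-1)

```text
t: 27.18
eef_pos: [0.5787, 0.2361, 0.0956]
ee_rot: [-3.142, -0.0, -0.103]
force: [-0.2, 0.1, -0.1]
width: 0.0869
gripper_force: 0.0
```

Call:
servo_tool([
  [[0,0,-5,0],[0,0,-10,0],[0,0,-10,0],[0,0,-10,0],[0,0,-10,0],[0,0,-10,-0.014],[0,0,-10,-0.014],[0,0,0,-0.014],[0,0,0,-0.014],[0,0,0,-0.014]],
])

```text
t: 28.02
eef_pos: [0.5784, 0.236, 0.1602]
ee_rot: [3.142, 0.001, -0.031]
force: [-0.0, -0.8, 0.2]
width: 0.0877
gripper_force: 0.0
```

```bash
python3 - <<'E'
from h import *
s=telemetry.get_state(); p=s["eef_pos"]; y=s["ee_rot"][2]; print(p,y,s["width"],s["force"])
d=np.array([.486,-.2595])-p[:2]; print("tool dx,dy mm",1000*(d[0]*np.cos(y)+d[1]*np.sin(y)),1000*(d[0]*np.sin(y)-d[1]*np.cos(y)))
E
```

```text
[0.57841975 0.23598329 0.16021115] -0.03149628107823599 0.08769405608571529 [-0.03773725 -0.8219432   0.16589187]
tool dx,dy mm -76.77061515261823 498.14793925476505
```

Call:
servo_tool([
  [[-3.8,10,0,0],[-3.8,20,0,0],[-3.8,30,0,0],[-3.8,30,0,0],[-3.8,30,0,0],[-3.8,30,0,0],[-3.8,30,0,0],[-3.8,30,0,0],[-3.8,30,0,0],[-3.8,30,0,0]],
])

```text
t: 28.85
eef_pos: [0.5305, -0.0343, 0.16]
ee_rot: [3.141, 0.001, -0.033]
force: [0.4, -0.1, -0.1]
width: 0.0875
gripper_force: 0.0
```

Call:
servo_tool([
  [[-3.8,30,0,0],[-3.8,30,0,0],[-3.8,30,0,0],[-3.8,30,0,0],[-3.8,30,0,0],[-3.8,30,0,0],[-3.8,23,0,0],[-3.8,15,0,0],[-3.8,8,0,0],[-3.8,2,0,0]],
])

```text
t: 29.68
eef_pos: [0.4853, -0.2602, 0.1598]
ee_rot: [-3.141, 0.001, -0.034]
force: [0.1, -0.2, 0.7]
width: 0.0881
gripper_force: 0.0
```

```bash
python3 - <<'E'
from h import *
s=telemetry.get_state(); p=s["eef_pos"]; y=s["ee_rot"][2]; print(p,y,s["width"],s["force"])
d=np.array([.486,-.2595])-p[:2]; print("tool dx,dy mm",1000*(d[0]*np.cos(y)+d[1]*np.sin(y)),1000*(d[0]*np.sin(y)-d[1]*np.cos(y)))
from caps import *
im={c:eyes.grab_frame(c) for c in("top","scene")}; np.savez("ims6.npz",**im)
g=[.5803,.2374]
for c in("top","scene"): print(capfit(im,[c],g,17,16,2,rad=12,zt=.119))
E
```

```text
[ 0.48525113 -0.26020831  0.15983045] -0.03447951165328145 0.08812290957183953 [ 0.06787617 -0.24642791  0.68190663]
tool dx,dy mm 0.7240097489802853 -0.7337046303131508
(array([0.57640558, 0.23745934]), np.float64(0.1371759597859274))
(array([0.57833202, 0.23339932]), np.float64(0.17394769482490172))
```

Call:
servo_tool([
  [[0.7,-0.7,5,0],[0,0,9,0],[0,0,10,0],[0,0,10,0],[0,0,10,0],[0,0,10,0],[0,0,8,0],[0,0,4,0],[0,0,0,0],[0,0,0,0]],
])

```text
t: 30.62
eef_pos: [0.4872, -0.2586, 0.0944]
ee_rot: [3.141, 0.0, -0.033]
force: [0.2, -0.4, 0.2]
width: 0.088
gripper_force: 0.0
```

Call:
servo_tool([
  [[0,0,0,0],[0,0,0,0],[0,0,0,0],[0,0,0,0],[0,0,0,0],[0,0,0,0],[0,0,0,0],[0,0,0,0],[0,0,0,0],[0,0,0,0]],
], claw=1, grip_force=8)

```text
t: 31.45
eef_pos: [0.4871, -0.2585, 0.0945]
ee_rot: [-3.142, 0.0, -0.033]
force: [-0.2, -0.1, -0.1]
width: 0.0265
gripper_force: 0.0
```

Call:
servo_tool([
  [[0,0,-4,0],[0,0,-6,0],[0,0,-10,0],[0,0,-12,0],[0,0,-14,0.014],[0,0,-14,0.014],[0,0,-14,0.014],[0,0,-14,0.014],[0,0,-12,0.014],[0,0,-8,0]],
])

```text
t: 32.28
eef_pos: [0.4877, -0.2587, 0.2051]
ee_rot: [3.141, -0.003, -0.103]
force: [0.2, 0.3, -0.5]
width: 0.02
gripper_force: 8.0
```

Fingers were still closing when the lift began, so I'll check the hold.

```bash
python3 - <<'E'
from h import *
s=telemetry.get_state(); p=s["eef_pos"]; print(p,s["width"],s["gripper_force"])
out=[]
for c in("scene","top"):
    a=eyes.grab_frame(c); u,v=proj(c,[p[0],p[1],p[2]-.02]).astype(int); print(c,u,v,proj(c,p),proj(c,p-[0,0,.086]),proj(c,[.484,-.2586,.05]))
    A=a[v-40:v+40,u-50:u+50]; A=cv2.convertScaleAbs(cv2.resize(A,None,fx=4,fy=4,interpolation=cv2.INTER_CUBIC),alpha=1.6,beta=10); out.append(A)
cv2.imwrite("pics/c7.png",np.hstack(out)[...,::-1])
E
```

```text
[ 0.48772737 -0.25870769  0.20508503] 0.019987529370753595 8.000215888023376
scene 284 127 [284.49511544 123.59554131] [283.22086093 141.54914861] [283.1400725  155.14865249]
top 345 217 [347.52682044 216.91423085] [340.06075178 218.75396572] [334.89213078 221.21222085]
```

View pics/c7.png

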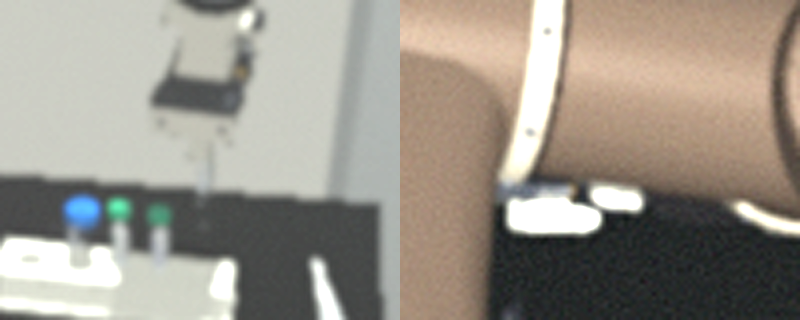

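The tube hangs from the fingers at (203,140–230), gripped near the cap top with its foot about 4 mm toward -x. It is held, so I'll take this one to the sampling well (no neighbours) and probe gently.

Call:
servo_tool([
  [[4,-13,0,0],[8,-27,0,0],[10,-33,0,0],[10,-34,0,0],[10,-34,0,0],[10,-34,0,0],[10,-34,0,0],[9,-30,0,0],[6,-20,0,0],[3,-9,0,0]],
], grip_force=10)

```text
t: 33.22
eef_pos: [0.5948, 0.0025, 0.2016]
ee_rot: [3.141, 0.001, -0.1]
force: [1.1, -0.8, -0.6]
width: 0.0196
gripper_force: 10.0
```

```bash
python3 - <<'E'
from h import *
s=telemetry.get_state(); p=s["eef_pos"]; print(p,s["ee_rot"][2],s["width"],s["gripper_force"])
a=eyes.grab_frame("scene"); c="scene"; u,v=proj(c,[p[0],p[1],.1]).astype(int); print(c,u,v,proj(c,p),proj(c,p-[0,0,.086]),proj(c,p-[0,0,.098]),proj(c,[.592,-.002,.05]))
A=a[v-30:v+30,u-40:u+40]; A=cv2.resize(A,None,fx=10,fy=10,interpolation=cv2.INTER_CUBIC); A=cv2.convertScaleAbs(A,alpha=2.2,beta=0)
cv2.imwrite("pics/c8.png",A[...,::-1])
E
```

```text
[0.5947688  0.0024816  0.20159527] -0.10021941801690026 0.019626689561931927 9.99999538064003
scene 248 184 [248.66085229 162.28220608] [248.68237086 180.93496316] [248.68523511 183.41775958] [249.58896256 193.44283386]
```

View pics/c8.png

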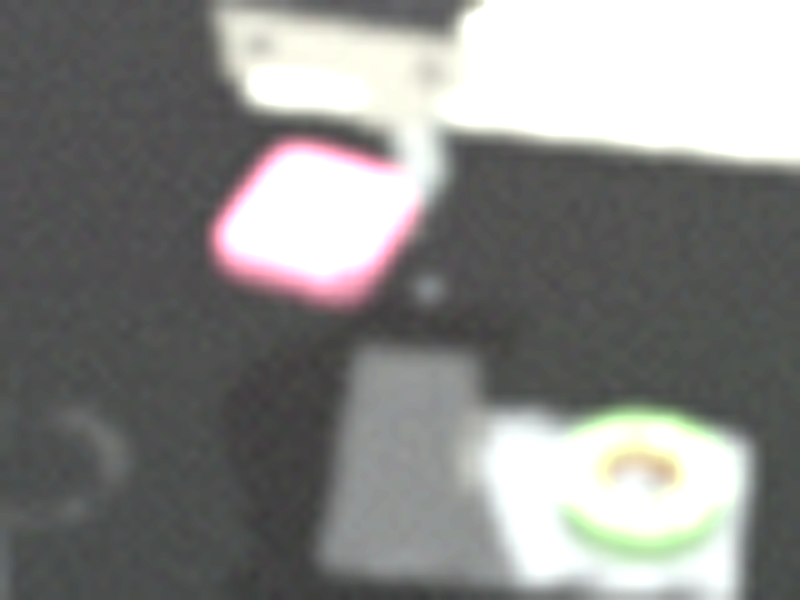

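The foot glint is at crop (428,290), with the well centre at about (416,394) and block top 350–480. The foot is about 4 mm off toward -x, so I'll shift +4 and lower.

Call:
servo_tool([
  [[4,2,4,0],[0,0,6,0],[0,0,8,0],[0,0,8,0],[0,0,8,0],[0,0,6,0],[0,0,3,0],[0,0,2,0],[0,0,0,0],[0,0,0,0]],
])

```text
t: 34.1
eef_pos: [0.5982, -0.0025, 0.1578]
ee_rot: [-3.142, -0.0, -0.103]
force: [-0.0, -0.1, -0.6]
width: 0.02
gripper_force: 10.0
```

Call:
servo_tool([
  [[0,0,1,0],[0,0,1,0],[0,0,1,0],[0,0,1,0],[0,0,1,0],[0,0,1,0],[0,0,1,0],[0,0,1,0],[0,0,1,0],[0,0,1,0]],
])

```text
t: 34.93
eef_pos: [0.598, -0.0025, 0.1475]
ee_rot: [-3.142, -0.0, -0.103]
force: [-0.2, -0.2, 1.0]
width: 0.0199
gripper_force: 10.0
```

```bash
python3 - <<'E'
from h import *
s=telemetry.get_state(); p=s["eef_pos"]; print(p,s["force"],s["moment"])
a=eyes.grab_frame("scene"); c="scene"; np.save("a9.npy",a); print(proj(c,p),proj(c,p-[0,0,.095]),proj(c,[.592,-.002,.05]))
E
```

```text
[ 0.59801968 -0.0024992   0.14746137] [-0.17592549 -0.20790345  0.96417415] [ 0.00070883  0.04904374 -0.02885458]
[247.97005353 173.24769339] [248.02312198 192.72509311] [249.58896256 193.44283386]
```

Call:
servo_tool([
  [[0,0,1,0],[0,0,1,0],[0,0,1,0],[0,0,1,0],[0,0,1,0],[0,0,1,0],[0,0,0,0],[0,0,0,0],[0,0,0,0],[0,0,0,0]],
])

```text
t: 35.82
eef_pos: [0.5981, -0.0025, 0.1416]
ee_rot: [-3.142, -0.0, -0.103]
force: [0.0, -0.2, -0.9]
width: 0.0202
gripper_force: 10.0
```

```bash
python3 - <<'E'
from h import *
s=telemetry.get_state(); p=s["eef_pos"]; print(p,s["force"],s["moment"])
a=eyes.grab_frame("scene"); c="scene"; np.save("a10.npy",a)
o=[]
for n in("a9.npy","a10.npy"):
    A=np.load(n)[150:205,230:270]; A=cv2.resize(A,None,fx=10,fy=10,interpolation=cv2.INTER_CUBIC); o.append(cv2.convertScaleAbs(A,alpha=2,beta=0))
cv2.imwrite("pics/c9.png",np.hstack(o)[...,::-1])
E
```

```text
[ 0.59806626 -0.00248435  0.14161881] [ 0.0446928  -0.20507828 -0.91145538] [-0.01090593  0.01829404  0.00903223]
```

View pics/c9.png

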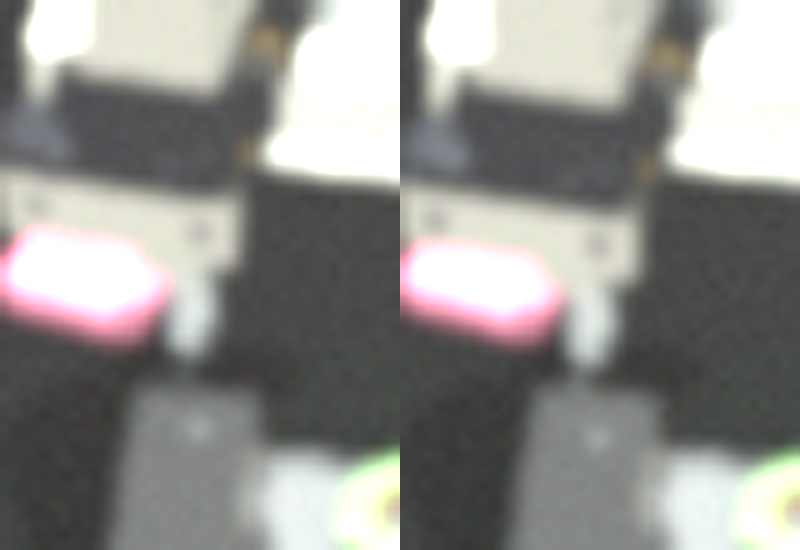

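The foot glint is now at (597,435), i.e. px (249.7,193.5). That is right on the well's projection, with no force. Continuing down.

Call:
servo_tool([
  [[0,0,1,0],[0,0,1,0],[0,0,1,0],[0,0,1,0],[0,0,1,0],[0,0,1,0],[0,0,1,0],[0,0,1,0],[0,0,0,0],[0,0,0,0]],
])

```text
t: 36.7
eef_pos: [0.598, -0.0025, 0.1335]
ee_rot: [3.142, 0.0, -0.103]
force: [0.1, 0.9, -0.0]
width: 0.0198
gripper_force: 10.0
```

Call:
servo_tool([
  [[0,0,1,0],[0,0,1,0],[0,0,1,0],[0,0,1,0],[0,0,1,0],[0,0,1,0],[0,0,1,0],[0,0,1,0],[0,0,0,0],[0,0,0,0]],
])

```text
t: 37.53
eef_pos: [0.5979, -0.0025, 0.1255]
ee_rot: [3.142, 0.0, -0.103]
force: [1.4, -0.8, -0.0]
width: 0.0198
gripper_force: 10.0
```

Call:
servo_tool([
  [[0,0,2,0],[0,0,2,0],[0,0,2,0],[0,0,2,0],[0,0,2,0],[0,0,2,0],[0,0,1,0],[0,0,1,0],[0,0,0,0],[0,0,0,0]],
])

```text
t: 38.37
eef_pos: [0.598, -0.0025, 0.1115]
ee_rot: [3.142, 0.0, -0.103]
force: [1.1, -0.5, 0.1]
width: 0.0199
gripper_force: 10.0
```

Call:
servo_tool([
  [[0,0,1,0],[0,0,1,0],[0,0,1,0],[0,0,1,0],[0,0,1,0],[0,0,1,0],[0,0,0,0],[0,0,0,0],[0,0,0,0],[0,0,0,0]],
])

```text
t: 39.2
eef_pos: [0.598, -0.0025, 0.1056]
ee_rot: [3.142, -0.0, -0.103]
force: [0.2, 0.4, 0.1]
width: 0.0203
gripper_force: 10.0
```

Call:
servo_tool([
  [[0,0,1,0],[0,0,1,0],[0,0,1,0],[0,0,1,0],[0,0,1,0],[0,0,0,0],[0,0,0,0],[0,0,0,0],[0,0,0,0],[0,0,0,0]],
])

```text
t: 40.03
eef_pos: [0.598, -0.0025, 0.1006]
ee_rot: [-3.142, -0.0, -0.103]
force: [0.6, -0.1, -0.1]
width: 0.0197
gripper_force: 10.0
```

```bash
python3 - <<'E'
from h import *
s=telemetry.get_state(); print(s["eef_pos"],s["force"],s["moment"],s["width"])
E
```

```text
[ 0.5980099  -0.00250537  0.10058583] [ 0.57044867 -0.1298102  -0.11411089] [-0.04384873 -0.06707479  0.03270798] 0.0197435034551623
```

Call:
servo_tool([
  [[0,0,1,0],[0,0,1,0],[0,0,1,0],[0,0,1,0],[0,0,1,0],[0,0,0,0],[0,0,0,0],[0,0,0,0],[0,0,0,0],[0,0,0,0]],
])

```text
t: 40.87
eef_pos: [0.5994, -0.0024, 0.0969]
ee_rot: [-3.141, -0.003, -0.102]
force: [1.1, -0.6, 7.1]
width: 0.0196
gripper_force: 10.0
```

Call:
servo_tool([
  [[0,0,0,0],[0,0,0,0],[0,0,0,0],[0,0,0,0],[0,0,0,0],[0,0,0,0],[0,0,0,0],[0,0,0,0],[0,0,0,0],[0,0,0,0]],
], claw=-1)

```text
t: 41.7
eef_pos: [0.598, -0.0025, 0.0955]
ee_rot: [3.142, 0.0, -0.103]
force: [0.2, 0.0, 0.1]
width: 0.0812
gripper_force: 0.0
```

Call:
servo_tool([
  [[0,0,-5,0],[0,0,-10,0],[0,0,-10,0],[0,0,-10,0],[0,0,-10,0],[0,0,-10,-0.014],[0,0,-10,-0.014],[0,0,0,-0.014],[0,0,0,-0.014],[0,0,0,-0.014]],
])

```text
t: 42.53
eef_pos: [0.5977, -0.0025, 0.1602]
ee_rot: [-3.141, 0.001, -0.031]
force: [-1.1, 0.5, -0.9]
width: 0.0873
gripper_force: 0.0
```

```bash
python3 - <<'E'
from h import *
from caps import *
s=telemetry.get_state(); p=s["eef_pos"]; y=s["ee_rot"][2]; print(p,y,s["width"],s["force"])
im={c:eyes.grab_frame(c) for c in("top","scene")}
g=[.596,-.002]
for c in("scene",): print("samp cap",c,capfit(im,[c],g,10,14,1,zt=.12))
for c in("top","scene"):
  for x in(-44,-2):
    g=rk+np.array([np.cos(yaw),np.sin(yaw)])*x/1000+[.002,-.012]; print(c,x,capfit(im,[c],g,10,14,1))
g=rk+np.array([np.cos(yaw),np.sin(yaw)])*-.044; g[0]+=.0025; print(g)
d=g-p[:2]; y=-.033; print("tool dx,dy mm",1000*(d[0]*np.cos(y)+d[1]*np.sin(y)),1000*(d[0]*np.sin(y)-d[1]*np.cos(y)))
E
```

```text
[ 0.59769162 -0.00249586  0.16023867] -0.03148874706620708 0.08728499754182924 [-1.12633912  0.51080379 -0.94084694]
samp cap scene (array([ 0.60414264, -0.00227788]), np.float64(0.4414538729639377))
top -44 (array([ 0.52821919, -0.27121592]), np.float64(0.35235364904084376))
top -2 (array([ 0.57054318, -0.27320967]), np.float64(0.42130446106336267))
scene -44 (array([ 0.52888054, -0.27290488]), np.float64(0.14889857177438878))
scene -2 (array([ 0.56796896, -0.27591853]), np.float64(0.11738432345642971))
[ 0.52852396 -0.25994826]
tool dx,dy mm -60.63562229542401 259.5943499731726
```

Contact came at the right depth and the tube is placed. Next is the second small tube (-44), with longer closing time.

Call:
servo_tool([
  [[-4,13,0,0],[-6,27,0,0],[-8,33,0,0],[-8,33,0,0],[-8,33,0,0],[-8,33,0,0],[-7,33,0,0],[-6,27,0,0],[-4,18,0,0],[-1.6,9.6,0,0]],
])

```text
t: 43.47
eef_pos: [0.5273, -0.2624, 0.16]
ee_rot: [-3.142, 0.001, -0.035]
force: [0.3, 1.0, -0.1]
width: 0.0876
gripper_force: 0.0
```

Call:
servo_tool([
  [[0,0,5,0],[0,0,9,0],[0,0,10,0],[0,0,10,0],[0,0,10,0],[0,0,10,0],[0,0,8,0],[0,0,4,0],[0,0,0,0],[0,0,0,0]],
])

```text
t: 44.3
eef_pos: [0.529, -0.2599, 0.0944]
ee_rot: [3.141, 0.0, -0.033]
force: [-0.4, 0.0, -0.6]
width: 0.0877
gripper_force: 0.0
```

Call:
servo_tool([
  [[0,0,0,0],[0,0,0,0],[0,0,0,0],[0,0,0,0],[0,0,0,0],[0,0,0,0],[0,0,0,0],[0,0,0,0],[0,0,0,0],[0,0,0,0]],
], claw=1, grip_force=10)

```text
t: 45.13
eef_pos: [0.5289, -0.26, 0.0945]
ee_rot: [3.142, 0.0, -0.033]
force: [-0.9, 0.0, -0.4]
width: 0.0266
gripper_force: 0.0
```

Call:
servo_tool([
  [[0,0,0,0],[0,0,0,0],[0,0,0,0],[0,0,0,0],[0,0,0,0],[0,0,-2,0],[0,0,-4,0],[0,0,-6,0],[0,0,-8,0],[0,0,-10,0]],
])

```text
t: 45.97
eef_pos: [0.5288, -0.26, 0.1253]
ee_rot: [-3.142, 0.0, -0.033]
force: [-0.3, 0.3, -0.6]
width: 0.0199
gripper_force: 10.0
```

Call:
servo_tool([
  [[0,0,-10,0.007],[0,0,-10,0.007],[0,0,-10,0.007],[0,0,-10,0.007],[0,0,-10,0.007],[0,0,-10,0.007],[0,0,-8,0.007],[0,0,-6,0.007],[0,0,-4,0.007],[0,0,-2,0.007]],
])

```text
t: 46.8
eef_pos: [0.5291, -0.26, 0.2052]
ee_rot: [3.142, -0.001, -0.104]
force: [0.5, 0.0, -0.8]
width: 0.0199
gripper_force: 10.0
```

```bash
python3 - <<'E'
from h import *
s=telemetry.get_state(); p=s["eef_pos"]; y=s["ee_rot"][2]; print(p,y,s["width"],s["force"])
c,sn=np.cos(-.103),np.sin(-.103); w=np.array([.5554+.072*c,.240+.072*sn]); print("well",w)
d=w-p[:2]; print("tool dx,dy mm",1000*(d[0]*np.cos(y)+d[1]*np.sin(y)),1000*(d[0]*np.sin(y)-d[1]*np.cos(y)))
a=eyes.grab_frame("scene"); np.save("a11.npy",a); print(proj("scene",p),proj("scene",p-[0,0,.086]))
E
```

```text
[ 0.52907312 -0.26001902  0.20516422] -0.10352332159833044 0.019933377568209055 [ 0.49505413  0.0320362  -0.84910443]
well [0.62701841 0.23259711]
tool dx,dy mm 46.51470239962605 -500.10030524859474
[274.12531801 122.59313576] [273.22771675 140.53536531]
```

Call:
servo_tool([
  [[2.6,-12,-1,0],[2.6,-20,-1,0],[2.6,-27,-1,0],[2.6,-28,-1,0],[2.6,-28,-1,0],[2.6,-28,0,0],[2.6,-28,0,0],[2.6,-28,0,0],[2.6,-28,0,0],[2.6,-28,0,0]],
])

```text
t: 47.68
eef_pos: [0.5807, -0.0071, 0.2091]
ee_rot: [3.141, 0.001, -0.103]
force: [0.7, -0.4, 1.3]
width: 0.02
gripper_force: 10.0
```

Call:
servo_tool([
  [[2.6,-28,0,0],[2.6,-28,0,0],[2.6,-28,0,0],[2.6,-28,0,0],[2.6,-28,0,0],[2.6,-28,0,0],[2.6,-28,0,0],[2.6,-25,0,0],[2.6,-15,0,0],[2.6,-9,0,0]],
])

```text
t: 48.52
eef_pos: [0.6317, 0.2342, 0.2086]
ee_rot: [3.141, 0.001, -0.101]
force: [-0.7, 0.7, -0.6]
width: 0.0202
gripper_force: 10.0
```

Call:
servo_tool([
  [[0,0,2,0],[0,0,4,0],[0,0,7,0],[0,0,8,0],[0,0,8,0],[0,0,7,0],[0,0,5,0],[0,0,3,0],[0,0,0,0],[0,0,0,0]],
])

```text
t: 49.35
eef_pos: [0.6321, 0.232, 0.1656]
ee_rot: [3.141, -0.0, -0.103]
force: [-0.2, -0.9, 0.2]
width: 0.0198
gripper_force: 10.0
```

```bash
python3 - <<'E'
from h import *
s=telemetry.get_state(); p=s["eef_pos"]; y=s["ee_rot"][2]; print(p,y,s["width"],s["force"])
a=eyes.grab_frame("scene"); c="scene"; np.save("a12.npy",a)
u,v=proj(c,[.627,.2326,.05]); print("well",u,v,"tcp",proj(c,p),"foot",proj(c,p-[0,0,.086]))
x0,y0=int(u)-22,int(v)-36
A=cv2.resize(a[y0:y0+54,x0:x0+70],None,fx=11,fy=11,interpolation=cv2.INTER_CUBIC); A=cv2.convertScaleAbs(A,alpha=2.2,beta=0); print(x0,y0)
q=((np.array([u,v])-[x0,y0]+.5)*11).astype(int); cv2.drawMarker(A,tuple(map(int,q)),(255,255,0),cv2.MARKER_CROSS,14,1)
cv2.imwrite("pics/c12.png",A[...,::-1])
E
```

```text
[0.63207621 0.23201248 0.16557384] -0.10272769963391548 0.019780262513561325 [-0.1821947  -0.86401579  0.17488162]
well 229.65690535566668 239.56985995712728 tcp [226.85236038 215.0403744 ] foot [227.86026756 233.35897233]
207 203
```

View pics/c12.png

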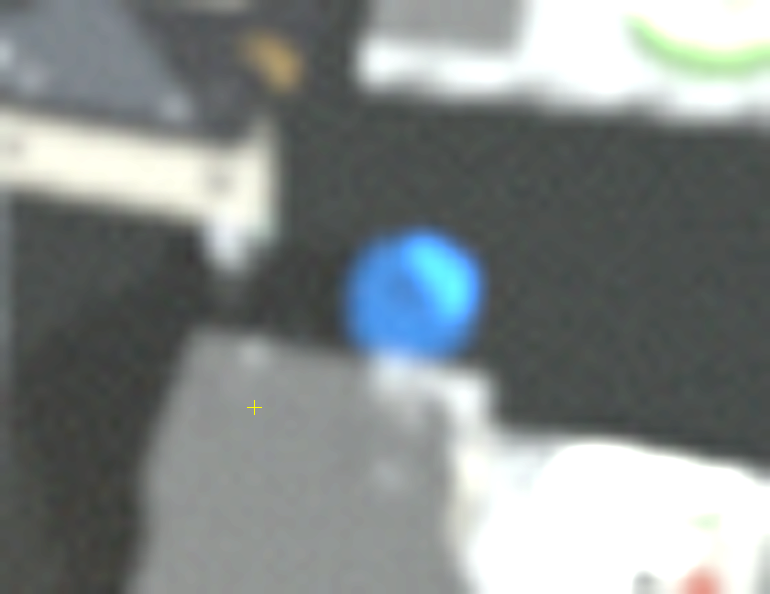

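The foot glint at (254,353) lines up vertically with the well marker (254,407). Lowering.

Call:
servo_tool([
  [[0,0,2,0],[0,0,3,0],[0,0,3,0],[0,0,3,0],[0,0,2,0],[0,0,2,0],[0,0,2,0],[0,0,1,0],[0,0,0,0],[0,0,0,0]],
])

```text
t: 50.23
eef_pos: [0.632, 0.232, 0.1475]
ee_rot: [3.141, 0.0, -0.103]
force: [-0.3, -0.8, -0.1]
width: 0.0202
gripper_force: 10.0
```

Call:
servo_tool([
  [[0,0,1,0],[0,0,1,0],[0,0,1,0],[0,0,1,0],[0,0,1,0],[0,0,1,0],[0,0,1,0],[0,0,1,0],[0,0,0,0],[0,0,0,0]],
])

```text
t: 51.07
eef_pos: [0.6319, 0.232, 0.1394]
ee_rot: [3.141, 0.0, -0.103]
force: [-0.0, 0.2, -0.5]
width: 0.0201
gripper_force: 10.0
```

Call:
servo_tool([
  [[0,0,1,0],[0,0,1,0],[0,0,1,0],[0,0,1,0],[0,0,1,0],[0,0,1,0],[0,0,1,0],[0,0,1,0],[0,0,0,0],[0,0,0,0]],
])

```text
t: 51.9
eef_pos: [0.632, 0.232, 0.1315]
ee_rot: [3.141, 0.0, -0.103]
force: [0.8, -0.0, 0.2]
width: 0.0196
gripper_force: 10.0
```

Call:
servo_tool([
  [[0,0,1,0],[0,0,1,0],[0,0,1,0],[0,0,1,0],[0,0,1,0],[0,0,1,0],[0,0,1,0],[0,0,1,0],[0,0,1,0],[0,0,0,0]],
])

```text
t: 52.73
eef_pos: [0.6318, 0.232, 0.1223]
ee_rot: [3.141, 0.0, -0.103]
force: [0.3, 0.6, -0.2]
width: 0.02
gripper_force: 10.0
```

Call:
servo_tool([
  [[0,0,1,0],[0,0,1,0],[0,0,1,0],[0,0,1,0],[0,0,1,0],[0,0,1,0],[0,0,1,0],[0,0,1,0],[0,0,1,0],[0,0,0,0]],
])

```text
t: 53.57
eef_pos: [0.6319, 0.232, 0.1133]
ee_rot: [3.141, 0.0, -0.103]
force: [0.3, 0.9, 0.1]
width: 0.02
gripper_force: 10.0
```

Call:
servo_tool([
  [[0,0,2,0],[0,0,2,0],[0,0,2,0],[0,0,1,0],[0,0,1,0],[0,0,1,0],[0,0,1,0],[0,0,1,0],[0,0,1,0],[0,0,0,0]],
])

```text
t: 54.4
eef_pos: [0.6319, 0.232, 0.1013]
ee_rot: [3.141, 0.0, -0.103]
force: [0.9, -1.2, -0.6]
width: 0.0198
gripper_force: 10.0
```

Call:
servo_tool([
  [[0,0,1,0],[0,0,1,0],[0,0,1,0],[0,0,1,0],[0,0,1,0],[0,0,0,0],[0,0,0,0],[0,0,0,0],[0,0,0,0],[0,0,0,0]],
])

```text
t: 55.23
eef_pos: [0.6319, 0.2321, 0.0965]
ee_rot: [3.142, 0.0, -0.103]
force: [1.1, 0.7, -0.4]
width: 0.0198
gripper_force: 10.0
```

Call:
servo_tool([
  [[0,0,0,0],[0,0,0,0],[0,0,0,0],[0,0,0,0],[0,0,0,0],[0,0,0,0],[0,0,0,0],[0,0,0,0],[0,0,0,0],[0,0,0,0]],
], claw=-1)

```text
t: 56.07
eef_pos: [0.632, 0.232, 0.0965]
ee_rot: [3.142, 0.0, -0.103]
force: [-0.4, 0.0, -0.0]
width: 0.081
gripper_force: 0.0
```

Call:
servo_tool([
  [[0,0,-5,0],[0,0,-10,0],[0,0,-10,0],[0,0,-10,0],[0,0,-20,0],[0,0,-30,0],[0,0,-30,0],[0,0,-30,0],[0,0,-20,0],[0,0,-5,0]],
])

```text
t: 56.9
eef_pos: [0.6336, 0.2326, 0.2731]
ee_rot: [-3.137, -0.007, -0.102]
force: [0.2, -0.2, 0.1]
width: 0.0875
gripper_force: 0.0
```

Call:
servo_tool([
  [[-30,0,0,0],[-30,0,0,0],[-30,0,0,0],[-30,0,0,0],[-30,-10,0,0],[0,-30,0,0],[0,-30,0,0],[0,-30,0,0],[0,-30,0,0],[0,-30,0,0]],
])

```text
t: 57.73
eef_pos: [0.499, 0.408, 0.2677]
ee_rot: [-3.14, -0.001, -0.103]
force: [0.5, 0.1, 0.5]
width: 0.0875
gripper_force: 0.0
```

```bash
python3 - <<'E'
from h import *
from caps import *
im={c:eyes.grab_frame(c) for c in("top","scene")}
T=lambda x,y,a,l:np.array([x+l*np.cos(a),y+l*np.sin(a)])
for n,g,r,h,ch in(("runL",T(.5554,.24,-.103,.025),17,16,2),("runS",T(.5554,.24,-.103,.072),10,14,1),("samp",T(.543,-.0027,.015,.049),10,14,1),("rk-2",T(.57,-.2614,-.033,-.002)+[0,-.012],10,14,1),("rk44",T(.57,-.2614,-.033,.044)+[0,-.008],17,16,2)):
    print(n,g.round(4),[(p.round(4),round(e,2)) for p,e in(capfit(im,[c],g,r,h,ch,rad=10) for c in im)])
ti=softmask("top",im["top"],[.504,.244,.015],15,110,None); A=cv2.convertScaleAbs(im["top"][140:250,140:420,::-1],alpha=1.2)
B=im["scene"][100:290,190:320,::-1]
cv2.imwrite("pics/f.png",np.hstack([cv2.resize(A,(520,204),interpolation=2),np.zeros((204,1,3),np.uint8)]) if 0 else np.vstack([cv2.resize(A,(560,220),interpolation=2),np.hstack([cv2.resize(B,(260,380),interpolation=2),np.zeros((380,300,3),np.uint8)])]))
s=telemetry.get_state(); print(s["eef_pos"],s["width"])
E
```

```text
runL [0.5803 0.2374] [(array([0.5763, 0.2368]), np.float64(0.16)), (array([0.5808, 0.2291]), np.float64(0.64))]
runS [0.627  0.2326] [(array([0.6422, 0.2245]), np.float64(0.15)), (array([0.6425, 0.222 ]), np.float64(0.09))]
samp [ 0.592 -0.002] [(array([ 0.6084, -0.0062]), np.float64(0.12)), (array([ 0.6065, -0.001 ]), np.float64(0.72))]
rk-2 [ 0.568  -0.2733] [(array([ 0.5697, -0.2732]), np.float64(0.35)), (array([ 0.6366, -0.3438]), np.float64(1.0))]
rk44 [ 0.614  -0.2709] [(array([ 0.6081, -0.2709]), np.float64(0.25)), (array([ 0.6954, -0.3684]), np.float64(1.0))]
[0.49907879 0.41005665 0.26597631] 0.08762688735573981
```

View pics/f.png

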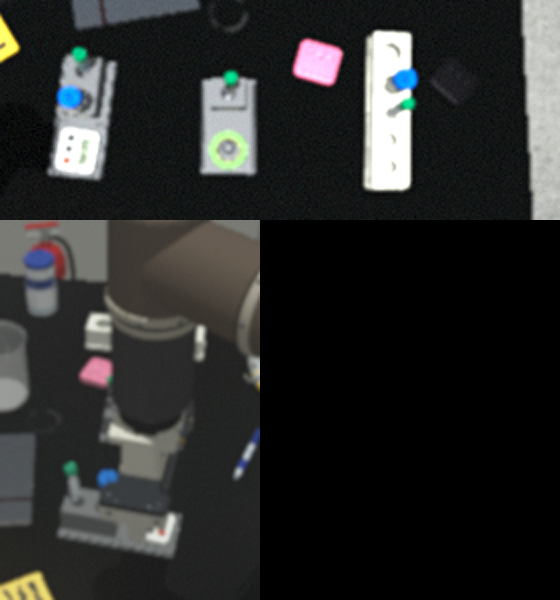

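The final view shows both small tubes standing, with a lean of roughly 0.15–0.2 rad. The large tube, timer (77,150) and tape (228,148) are in place, and the two spares are in the rack. Handing in.

```bash
python3 -c "
from station import ticket
print(ticket.job_done())"
```

```text
the job is handed in; nothing more can be done
None
```

I placed both kits and handed the job in at about 58 s of robot time, but no verdict came back; in the last camera check everything was in place, with the two small tubes in the carriers leaning an estimated 0.15–0.2 rad against the 0.25 limit.

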